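Raise the sash of a display case to its height marker

TASK

Push the display case's sliding front window up from beneath its lip until the lip is level with the tongue of the height marker on the left post, then take the hand away and leave the window standing there. Use the closed or open fingers only to push from below: do not pinch the lip or press on its sloping cowl, and do not disturb the marker or the bottles and jar standing around.

Things in the scene. Friction and masses are not known exactly. Their poses are not given: they have to be found in the camera images.
- case: Fixed display case: wooden plinth 340 deep, 420 wide, 60 mm high, aluminium frame 350 mm tall, open back. Origin: on the table under the middle of the front edge; x into the case, away from the robot, y to its left end, z up. From (x 0, z 60 mm) the front leans back on a slope 50 degrees above level: up-slope is (0.643, 0, 0.766). A sill fills the slope's first 44 mm, 2 mm behind its plane.
- sash (a joint): How far the window is raised along the slope, m: 0 shut (starts 0 to 0.045), end stop 0.21. Counterweighted: it stays where it is left, does not coast, and needs about 2 to 5 N along the slope to move.
- lip_under (a point): Middle of the flat underside of the window's lip, 22 mm out from the slope plane. The lip is a steel plate 340 mm wide, 8 thick, square to the slope, free edge 45 mm out; the glass lies 4 mm inside the plane; under the lip only sill, plinth and opening. Axes: z up the slope (the window's travel), x into the slope (0.766, 0, -0.643 in the case frame), y to the case's left. Moves with the window.
- lip_end (a point): Middle of the lip's left end face: at half its 8 mm thickness (4 mm up the slope from lip_under) and 170 mm left of lip_under, 22 mm out from the slope plane. Same axes as lip_under; moves with the window.
- cowl: Thin steel cowl, 340 mm wide, sloping from the lip's free edge back up to the glass about 57 mm above the lip's underside; not to be pressed or pinched. Origin: where the lip's underside meets the slope plane, mid-width; axes as lip_under. Moves with the window.
- marker_tip (a point): Inner end of the height marker's tongue: a steel tongue 8 mm thick, out to 45 mm from the slope like the lip, on a black clip 30 x 36 x 22 mm clamped on the left post, higher than the lip at the start by 31 to 176 mm of slope. The point is at half thickness, 22 mm out from the slope plane, 12 mm left of the lip's end. Axes as lip_under. Level: lip_end has z = 0 in this frame.
- amber_bottle: Loose corked amber bottle, 56 dia x 150 mm, upright beside the case; origin: centre of its underside. Leave alone.
- green_bottle: Loose corked green bottle, 60 dia x 170 mm, upright beside the case; origin: centre of its underside. Leave alone.
- jar: Loose small glass jar with black lid, 60 dia x 60 mm, upright on the table in front of the right part of the case; origin: centre of its underside. Leave alone.
- lip: The window's lip plate itself, 45 x 340 x 8 mm. Origin: where its underside meets the slope plane, mid-width; axes as lip_under. Moves with the window.

How it is judged:
By the outcome, as a careful person would: the job done as asked, in the order asked, and still so for the second after the job is handed in, with the robot touching nothing.
It also fails if it takes over 40 s, if anything falls off the work surface, if the arm or the gripper's body presses on something with over 40 N, if the wrist force passes 120 N, or if a joint passes its speed limit or range.

ROBOT

A 7-joint arm with a two-finger parallel gripper is mounted at the origin on the work surface. World frame = base frame: x ahead of the robot, y to its left, z up, the work surface at z = 0. Lengths are in m, angles in rad, forces in N, time in s.
With the tool pointing down it reaches from about 0.4 to 0.9 m from the base axis. Payload 5.5 kg.
Tool frame: the origin (TCP) lies at the very end of the fingers, on their centre line; the grasp point (between the pads) lies 19 mm behind it; z points along the fingers, x is the direction in which the jaws open and shut, and the axes are right-handed (so a half turn about z gives the same grasp; the last joint's range is limited). The gripper opens to 85 mm and grips with 20 to 120 N. Pads are 22 mm wide; open, the fingers measure 114 mm over their backs; the gripper's body (76 mm by 85 mm) begins 54 mm behind the grasp point. The pads swing forward as they close: fully open they stand 13 mm farther back than shut.
Start: joints at [-0.956, 0.501, -0.427, 1.55, 0.221, 1.138, -0.21], TCP at [0.224, 0.61, 0.193] pointing down, gripper open.
Joint ranges: [-2.88, 2.88], [-0.31, 2.03], [-1.54, 1.56], [0.2, 2.42], [-1.41, 4.55], [0.19, 2.02], [-2.57, 2.57]. Speed limits (rad/s): [2.57, 2.57, 3.14, 3.14, 3.14, 3.14, 3.14].

INTERFACE

Orientations are given as [roll, pitch, yaw] about the fixed x, y, z axes, in that order (R = Rz(yaw) Ry(pitch) Rx(roll)).
In Python, from station import bot gives the robot as it stands. Calls block until the motion is done:
- bot.move_to(position, orientation): joint-space move of the TCP to a pose.
- bot.move_straight(position, orientation=None, speed=0.15): straight line of the TCP; orientation=None keeps the orientation; speed is the mean speed in m/s.
- bot.movej(angles): joint-space move.
- bot.let_go() and bot.close_gripper(): open the fingers fully, or close them until they stop; the grip force is fixed at half the most.
- bot.dwell(seconds).
- bot.solve_ik(position, orientation): joint angles nearest the present ones, or None.
- bot.get_obs(): the state.
- bot.get_image(name): name is "side" or "top" or "wrist"; returns a dict with "img" (400x640x3 uint8, red, green, blue), "fov_y" (degrees; the focal length in pixels is half the picture's height over the tangent of half this angle, whatever the lens; pixels are square), "cx", "cy" (the principal point, pixels), "R" (3x3) and "t" (3): a world point X has camera coordinates R X + t; the wrist camera has in their place "T_tool_cam" (4x4, takes a point from camera to tool coordinates, whose origin is the TCP and whose axes are the tool frame's). Camera axes: x right, y down, z forward; pixel columns grow to the right and rows downward; lengths in m; the calibration is good to about 2 mm. A picture is of the moment at which its call begins: read the wrist's pose just before it. There is no depth.
A pose or a line that the arm cannot do raises bot.PlanningError and nothing moves.
- bot.sign_off(): hands the job in, once; it reports no verdict.
Trained networks look in a picture, given as the dict that the camera call returned (one of the last four; its "shot" number tells which), for a name from the list of things; names that differ only in an ending like _2 or _b are one class to them, and where a whole thing is asked for, a point or a joint stands for the part that bears it (a point fixed in the world has none). Each returns a list of dicts, best first, with "confidence" (0 to 1); they miss things now and then, are a little off and sometimes report something else, mostly with a low value. They report only what shows in the picture. A call takes as long as a camera call.
- bot.look_for(picture, name): "at" ([column, row] in pixels, amid what is visible of it).
- bot.tip_of(picture, name): "at" ([column, row] in pixels: a listed point, or the origin of a listed thing).
The state is a dict: "t": time; "q": joint angles; "joint_vel": joint speeds; "tau": joint torques, N m; "tool_pos": TCP position; "orientation": TCP orientation; "contact_force": force on the tool from outside, world axes, zero at the start; "ft_torque": the same for the moment, N m; "grip_width": finger opening in m.
Only numpy, scipy, OpenCV 4.12 (cv2) and the standard library are available. Lean on these libraries where they do the work, as an engineer would, in place of code of your own. Each camera call takes 0.05 s, during which the arm holds its last target.

## Working session

There is one attempt and no reset: what is moved stays moved. The work goes in short steps, each a Python script; the robot and the scene stay as the last script left them, time stands still between calls to the robot, and variables do not carry over. Pictures are saved under pics/ and viewed, and the job is handed in when it is done.

```bash
ls; mkdir -p pics
cat > h.py <<'E'
import numpy as np, cv2
from station import bot
from scipy.spatial.transform import Rotation as Ro
def K(p):
    f=p["img"].shape[0]/2/np.tan(np.radians(p["fov_y"])/2); return f,p["cx"],p["cy"]
def save(p,n): cv2.imwrite("pics/"+n,p["img"][:,:,::-1])
def cam(p,obs=None):
    if "R" in p: return np.array(p["R"]),np.array(p["t"])
    T=np.eye(4);T[:3,:3]=Ro.from_euler('xyz',obs["orientation"]).as_matrix();T[:3,3]=obs["tool_pos"]
    W=np.linalg.inv(T@np.array(p["T_tool_cam"])); return W[:3,:3],W[:3,3]
def ray(p,px,obs=None):
    f,cx,cy=K(p);R,t=cam(p,obs); d=R.T@np.array([(px[0]-cx)/f,(px[1]-cy)/f,1]); return -R.T@t,d/np.linalg.norm(d)
def proj(p,X,obs=None):
    f,cx,cy=K(p);R,t=cam(p,obs);c=R@np.array(X)+t; return np.array([cx+f*c[0]/c[2],cy+f*c[1]/c[2]])
def tri(rs):
    A=np.zeros((3,3));b=np.zeros(3)
    for o,d in rs:
        P=np.eye(3)-np.outer(d,d);A+=P;b+=P@o
    X=np.linalg.solve(A,b); return X,[np.linalg.norm((np.eye(3)-np.outer(d,d))@(X-o)) for o,d in rs]
E
python3 - <<'E'
from h import *
o=bot.get_obs();print(o)
P={}
for n in("side","top","wrist"):
    p=bot.get_image(n);save(p,n+"0.png");P[n]=p
    print(n,p["fov_y"],p["cx"],p["cy"],K(p)[0], -cam(p,o)[0].T@cam(p,o)[1])
    for k in("case","lip_under","lip_end","cowl","marker_tip","amber_bottle","green_bottle","jar","lip"):
        r=bot.tip_of(p,k);print(n,k,[(np.round(x["at"],1).tolist(),round(x["confidence"],2)) for x in r[:2]])
        P[n,k]=r
for k in("case","lip_under","lip_end","cowl","marker_tip","amber_bottle","green_bottle","jar","lip"):
    if P["side",k] and P["top",k]:
        X,e=tri([ray(P[n],P[n,k][0]["at"]) for n in("side","top")]);print(k,X.round(4),np.round(e,4))
E
```

```text
pics
{'t': 0.0, 'q': array([-0.95581878,  0.50185287, -0.42673972,  1.55146222,  0.22077598,
        1.13826961, -0.21031586]), 'joint_vel': array([-7.57222894e-04,  1.09391188e-03, -1.34220382e-03,  2.54427704e-04,
        6.20314236e-05,  1.85276657e-03,  1.74495923e-03]), 'tau': array([ 1.28605363e-03, -5.69547164e+01, -5.81561387e+00, -2.80927956e+01,
        1.05237614e-02,  1.24340469e-02, -3.15830630e-05]), 'tool_pos': array([0.22376367, 0.60945242, 0.19154662]), 'orientation': array([-3.14152290e+00,  1.94517545e-03,  1.21900502e+00]), 'contact_force': array([ 0.24631342, -0.59289951, -0.07465525]), 'ft_torque': array([-0.0478091 , -0.02812363, -0.04333845]), 'grip_width': 0.08552705401842553}
side 51.22697395170027 313.8251202541106 200.8492293532756 417.18016173802346 [ 0.12377051 -0.94734244  0.75505827]
side case [([325.0, 239.1], 0.93)]
side lip_under [([327.4, 203.4], 0.51)]
side lip_end [([315.7, 175.5], 0.72)]
side cowl [([335.7, 210.2], 0.71), ([328.3, 206.2], 0.47)]
side marker_tip [([325.7, 237.2], 0.63), ([348.0, 140.0], 0.49)]
side amber_bottle [([305.7, 292.9], 
[... 700 characters left out ...]
1583554 318.4680140353045 199.70090996753683 314.82272915299745 [0.15239047 0.63580802 0.37275369]
wrist case []
wrist lip_under []
wrist lip_end []
wrist cowl []
wrist marker_tip []
wrist amber_bottle []
wrist green_bottle []
wrist jar []
wrist lip []
case [ 0.5546 -0.0318  0.0007] [0.0043 0.0043]
lip_under [ 0.5683 -0.0337  0.1265] [0.0058 0.0058]
lip_end [0.6022 0.1397 0.1237] [0.0024 0.0024]
cowl [ 0.5923 -0.0276  0.0931] [0.0003 0.0003]
marker_tip [ 0.7497  0.175  -0.1573] [0.0852 0.0852]
amber_bottle [ 0.7634  0.4493 -0.706 ] [0.0655 0.0655]
green_bottle [ 0.5686 -0.3627 -0.0011] [0.0009 0.0009]
jar [ 0.4225 -0.2151 -0.0136] [0.0066 0.0066]
lip [ 0.5859 -0.0312  0.1038] [0.0005 0.0005]
```

View pics/side0.png

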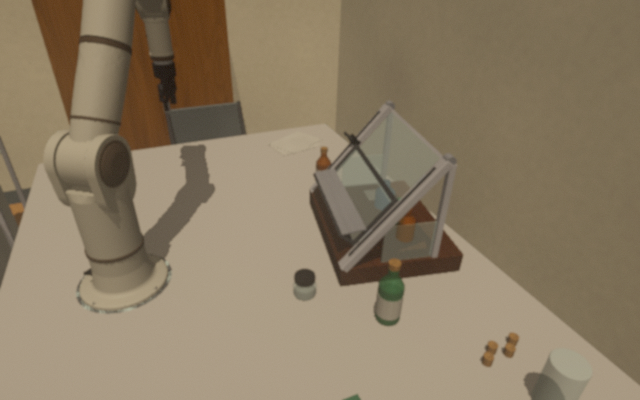

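View pics/top0.png

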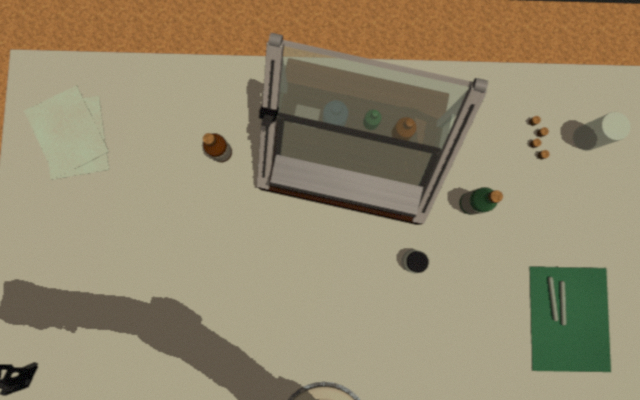

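Run:
```python
from h import *
a=cv2.imread("pics/side0.png")[90:290,260:480]; cv2.imwrite("pics/side0z.png",cv2.resize(a,None,fx=3,fy=3,interpolation=cv2.INTER_CUBIC)[:600])
a=cv2.imread("pics/top0.png")[30:230,240:500]; cv2.imwrite("pics/top0z.png",cv2.resize(a,None,fx=3,fy=3,interpolation=cv2.INTER_CUBIC))
print(bot.get_obs()["t"])
p=bot.get_image("wrist");print(np.round(p["T_tool_cam"],3))
```

```text
1.5
[[ 1.     0.001  0.    -0.   ]
 [-0.001  0.954  0.298 -0.076]
 [-0.    -0.298  0.954 -0.181]
 [ 0.     0.     0.     1.   ]]
```

View pics/side0z.png

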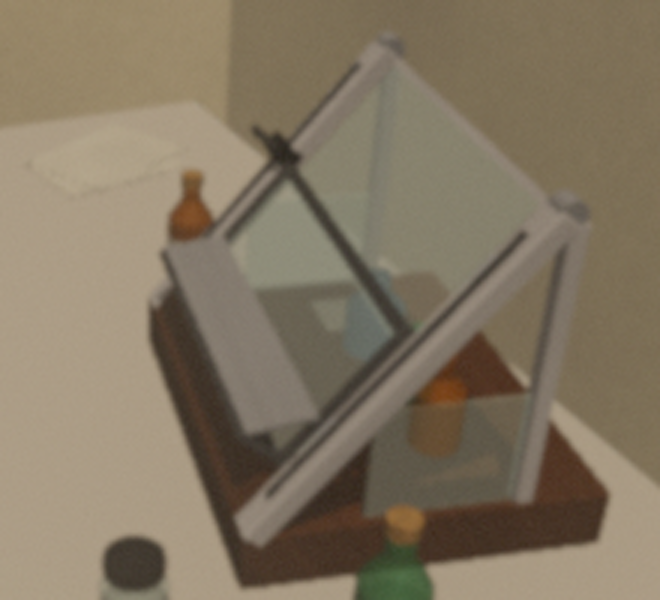

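View pics/top0z.png

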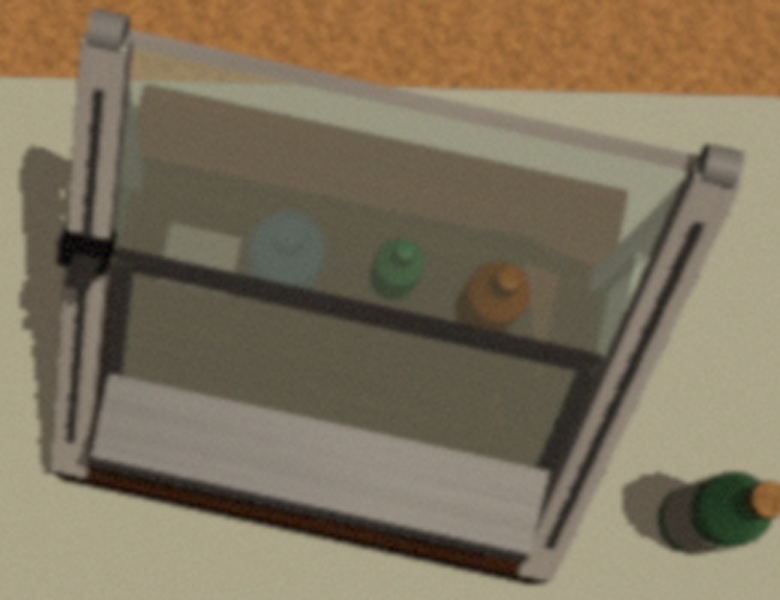

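```bash
cat >> h.py <<'E'
from scipy.optimize import least_squares
def T_case(v):
    x,y,a=v[:3]; T=np.eye(4);T[:3,:3]=Ro.from_euler('z',a).as_matrix();T[:3,3]=[x,y,0];return T
U=np.array([.642788,0,.766044]);N=np.array([-.766044,0,.642788])
def cp(v,c): T=T_case(v);return T[:3,:3]@np.array(c)+T[:3,3]
# L = distance along the slope from (0,60) of lip underside ; M = of marker mid
def pt(v,name):
    L,M=v[3],v[4]; b=np.array([0,0,.06])
    c={"case":[0,0,0],"lip_under":b+U*L+N*.022,"lip_end":b+U*(L+.004)+N*.022+[0,.17,0],"cowl":b+U*L,"lip":b+U*L,
       "marker_tip":b+U*M+N*.022+[0,.182,0],"frb":[0,-.21,0],"brb":[.34,-.21,0],"brt":[.34,-.21,.06],"frt":[0,-.21,.06]}[name]
    return cp(v,c)
E
python3 - <<'E'
from h import *
ps={n:bot.get_image(n) for n in("side","top")}
D=[("side",k,a) for k,a in dict(case=[325,239.1],lip_under=[327.4,203.4],lip_end=[315.7,175.5],cowl=[335.7,210.2],lip=[334.1,208.2],marker_tip=[348,140],frb=[340,285],brb=[460,270],brt=[461.7,255.7],frt=[338.5,273]).items()]
D+=[("top",k,a) for k,a in dict(case=[338.9,207.8],lip_under=[344.7,193.1],lip_end=[269.2,178.4],cowl=[340.3,187.1],lip=[342.2,188.9],marker_tip=[275,116.2]).items()]
f=lambda v:np.concatenate([proj(ps[n],pt(v,k))-a for n,k,a in D])
r=least_squares(f,[.555,-.03,-.19,.06,.15],loss='soft_l1',f_scale=2)
print(r.x.round(4))
for (n,k,a),e in zip(D,f(r.x).reshape(-1,2)):print(n,k,e.round(1))
np.save("v.npy",r.x)
for n in ps:
    im=ps[n]["img"][:,:,::-1].copy(); im=cv2.resize(im,None,fx=3,fy=3,interpolation=cv2.INTER_CUBIC)
    def ln(a,b,c): 
        A,B=[tuple(int(z) for z in proj(ps[n],cp(r.x,q))*3+1) for q in(a,b)];cv2.line(im,A,B,c,1)
    L,M=r.x[3:];b=np.array([0,0,.06]);Y=lambda y:np.array([0,y,0])
    for z in(0,.06):
        q=[[0,-.21,z],[0,.21,z],[.34,.21,z],[.34,-.21,z]]
        for i in range(4):ln(q[i],q[(i+1)%4],(0,255,255))
    for o in(0,.045): ln(b+U*L+N*o+Y(-.17),b+U*L+N*o+Y(.17),(0,255,0))
    for y in(-.17,.17): ln(b+U*L+Y(y),b+U*L+N*.045+Y(y),(0,255,0))
    ln(b+U*(L+.057)+Y(-.17),b+U*(L+.057)+Y(.17),(255,0,0))
    ln(b+U*M+Y(.182),b+U*M+N*.045+Y(.182),(0,0,255))
    x0,y0=(250,85) if n=="side" else (235,25)
    cv2.imwrite(f"pics/fit_{n}.png",im[y0*3:y0*3+600,x0*3:x0*3+790])
E
```

```text
[ 0.5514 -0.0264 -0.2051  0.0565  0.2203]
side case [-3.1 -0.5]
side lip_under [2.1 1.7]
side lip_end [2.8 1.1]
side cowl [-0.7 -1.5]
side lip [0.9 0.5]
side marker_tip [ 2.6 -2.3]
side frb [-1.2  1.4]
side brb [-0.8  1.1]
side brt [ 1.9 -1.9]
side frt [ 1.4 -4.4]
top case [-1.5 -0.3]
top lip_under [-2.7  1.9]
top lip_end [ 1.6 -1.1]
top cowl [2.9 1.6]
top lip [ 1.  -0.2]
top marker_tip [-3.8  2.5]
```

View pics/fit_side.png

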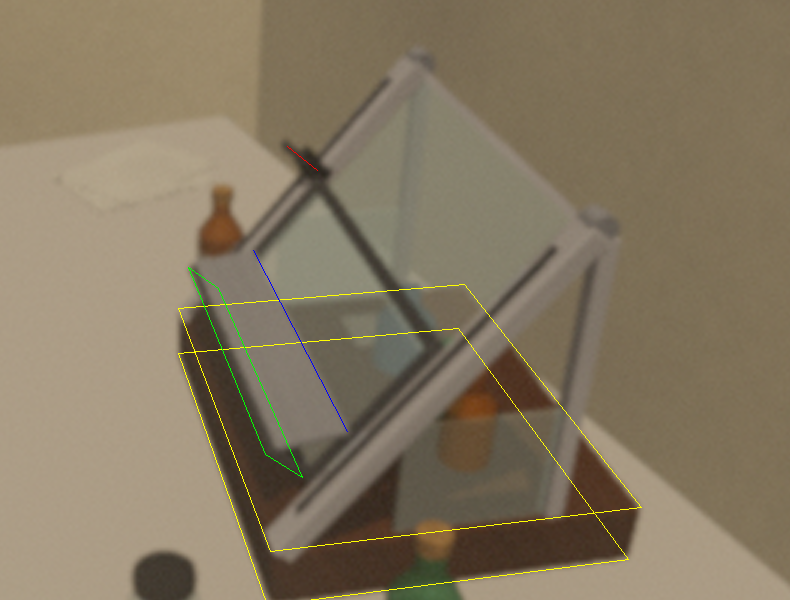

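View pics/fit_top.png

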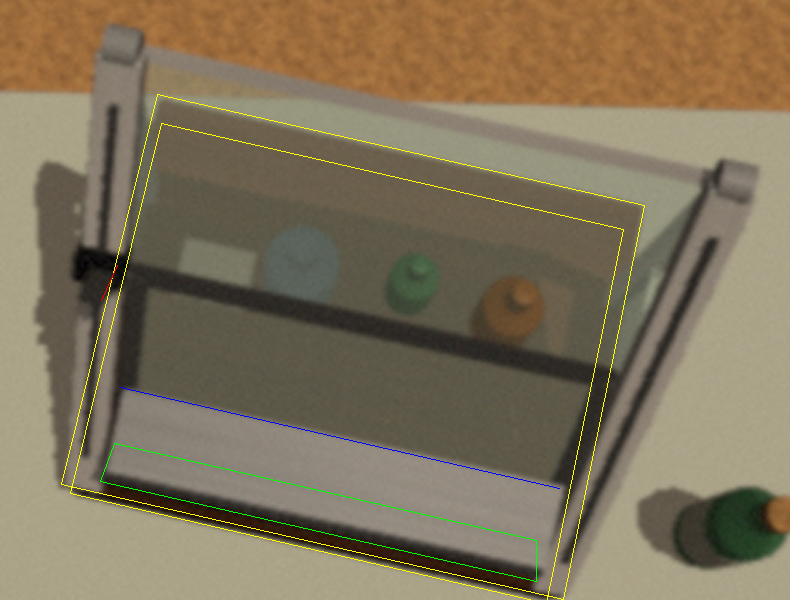

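Run:
```python
from h import *
v=np.load("v.npy");v[2]=-.2
Rc=T_case(v)[:3,:3]
def ori(tilt,roll):
    # tool z = case x tilted up by tilt; tool y down when roll=0
    z=np.array([np.cos(tilt),0,np.sin(tilt)]);y=np.array([np.sin(tilt),0,-np.cos(tilt)]);x=np.cross(y,z)
    R=np.stack([x,y,z],1)@Ro.from_euler('z',roll).as_matrix()
    return Ro.from_matrix(Rc@R).as_euler('xyz')
for yy in (0,.08):
  for tilt in(-.5,-.3,-.15,0,.15,.3):
    for roll in(0,np.pi/2,np.pi,-np.pi/2):
      out=[]
      for back,d in((.25,0.0),(.1,0),(0.0,0),(0,.18)):
        c=np.array([0,yy,.06])+U*(v[3]-.012+d)+N*.022-np.array([back,0,0])
        q=bot.solve_ik(cp(v,c),ori(tilt,roll)); out.append(None if q is None else np.round(q,2).tolist())
      print(yy,tilt,round(roll,2),[o is not None for o in out], out[3] if out[3] else '')
```

```text
0 -0.5 0 [False, False, False, True] [0.47, 0.24, -0.65, 2.4, 2.48, 0.66, 2.08]
0 -0.5 1.57 [False, False, False, True] [0.47, 0.24, -0.64, 2.4, 2.48, 0.66, 0.51]
0 -0.5 3.14 [False, False, False, True] [1.0, 0.52, -1.29, 2.39, 2.31, 0.88, -0.68]
0 -0.5 -1.57 [False, False, False, True] [1.0, 0.52, -1.29, 2.39, 2.31, 0.88, -2.25]
0 -0.3 0 [False, False, False, False] 
0 -0.3 1.57 [False, False, False, False] 
0 -0.3 3.14 [False, False, False, False] 
0 -0.3 -1.57 [False, False, False, False] 
0 -0.15 0 [False, False, False, False] 
0 -0.15 1.57 [False, False, False, False] 
0 -0.15 3.14 [False, False, False, False] 
0 -0.15 -1.57 [False, False, False, False] 
0 0 0 [False, False, False, False] 
0 0 1.57 [False, False, False, False] 
0 0 3.14 [False, False, False, False] 
0 0 -1.57 [False, False, False, False] 
0 0.15 0 [False, False, True, False] 
0 0.15 1.57 [False, False, True, False] 
0 0.15 3.14 [False, False, True, False] 
0 0.15 -1.57 [False, False, True, False] 
0 0.3 0 [True, True, True, True] [-1.18, 1.71, 0.88, 2.38, 2.08, 1.31, 0.47]
0 0.3 1.57 [True, True, True, True] [-0
[... 1249 characters left out ...]
.57 [True, True, True, True] [-0.62, 0.95, 0.21, 2.4, 2.42, 1.76, -0.26]
0.08 0.15 3.14 [True, True, True, True] [-1.08, 1.17, 0.67, 2.41, 2.27, 1.43, -2.2]
0.08 0.15 -1.57 [True, True, True, True] [-1.51, 1.78, 1.1, 2.41, 2.32, 0.84, 1.9]
0.08 0.3 0 [True, True, True, True] [-1.34, 1.62, 0.89, 2.32, 2.01, 1.17, 0.66]
0.08 0.3 1.57 [True, True, True, True] [-0.71, 1.13, 0.3, 2.31, 2.28, 1.87, -0.41]
0.08 0.3 3.14 [True, True, True, True] [-0.62, 1.11, 0.22, 2.31, 2.34, 1.93, -1.91]
0.08 0.3 -1.57 [True, True, True, True] [0.67, 1.63, -0.99, 2.28, 3.75, 2.0, -1.87]<sys>:0: UserWarning: Gimbal lock detected. Setting third angle to zero since it is not possible to uniquely determine all angles.
```

```bash
cat >> h.py <<'E'
def toolR(phi,tilt,roll):
    z=np.array([np.cos(tilt),0,np.sin(tilt)]);y=np.array([np.sin(tilt),0,-np.cos(tilt)]);x=np.cross(y,z)
    return Ro.from_euler('z',phi).as_matrix()@np.stack([x,y,z],1)@Ro.from_euler('z',roll).as_matrix()
HX,HY=.0145,.011
def tcp_case(R,y,L,out,HX=HX,HY=HY):
    # TCP so the top-most tip corner (along U) is at lip plane L, with TCP axis 'out' from slope
    h=abs(R[:,0]@U)*HX+abs(R[:,1]@U)*HY
    return np.array([0,y,.06])+U*(L-h)+N*out
def tool_pts():
    g=[]
    for z in np.linspace(0,-.07,8):
        for x in(-HX,HX):
            for y in(-HY,HY): g.append([x,y,z])
    for z in np.linspace(-.073,-.2,7):
        for x in np.linspace(-.0425,.0425,4):
            for y in np.linspace(-.0425,.0425,4): g.append([x,y,z])
    for x in np.linspace(-.04,.04,3):
        for y in(-.06,-.1): 
            for z in(-.17,-.21): g.append([x,y,z])
    for z in np.linspace(-.2,-.32,4):
        for a in np.linspace(0,2*np.pi,9): g.append([.06*np.cos(a),.06*np.sin(a),z])
    return np.array(g)
TP=tool_pts()
def clear(R,p,L,M,jar=None):
    X=TP@R.T+p; X0=X-[0,0,.06]; u=X0@U;o=X0@N;y=X[:,1]
    c=[X[:,2].min()]                       # table
    c.append(np.maximum(np.maximum(-X[:,0],X[:,2]-.06),abs(y)-.21).min()) # plinth
    c.append(np.maximum(o,abs(y)-.215).min()+0)            # slope plane 
    w=np.maximum.reduce([L-u, o*57/72.6+(u-L)*45/72.6-.045*57/72.6, abs(y)-.17]); c.append(w.min()+.0)
    m=np.maximum.reduce([abs(u-M)-.02,o-.045,abs(y-.195)-.03]); c.append(m.min())
    for j,r,h in jar or []: c.append(np.maximum(np.hypot(X[:,0]-j[0],X[:,1]-j[1])-r,X[:,2]-h).min())
    return np.array(c)
E
cat > search.py <<'E'
from h import *
import time,warnings;warnings.simplefilter("ignore")
v=np.load("v.npy");L,M=v[3],v[4]
Ti=np.linalg.inv(T_case(v))
cc=lambda p:(Ti@np.array([*p,0,1]))[:2]
jar=[(cc([.4225,-.215]),.03,.06),(cc([.5686,-.3627]),.03,.17)]
print(jar)
Rc=T_case(v)[:3,:3];t0=time.time();res=[];n=0
for y in(-.1,-.05,0,.05,.1):
 for phi in np.radians(np.arange(-75,76,15)):
  for tilt in np.radians(np.arange(-60,21,10)):
   for roll in np.radians([0,90,180,-90]):
    R=toolR(phi,tilt,roll);cl=[]
    for l in(L,(L+M)/2,M-.004): cl.append(clear(R,tcp_case(R,y,l,.014),l,M,jar))
    cl=np.array(cl); body=cl.min()
    if body< -0.001: continue
    # slack excluding tip-related
    ok=True;qs=[]
    for l in(L-.03,L,(L+M)/2,M-.004):
        q=bot.solve_ik(cp(v,tcp_case(R,y,l,.014)),Ro.from_matrix(Rc@R).as_euler('xyz'));n+=1
        if q is None: ok=False;break
        qs.append(q)
    if ok: res.append((R[:,2]@U,y,np.degrees(phi),np.degrees(tilt),np.degrees(roll),cl[:,[0,1,4,5,6]].min(),np.round(qs[-1],2),np.round(qs[0],2)))
print(time.time()-t0,n,len(res))
for r in sorted(res,key=lambda r:-r[0])[:60]:print(*[round(float(z),3) for z in r[:6]],r[6],r[7])
E
python3 search.py
```

```text
[(array([-0.08776755, -0.21087954]), 0.03, 0.06), (array([ 0.08535456, -0.32572392]), 0.03, 0.17)]
38.0488007068634 1365 242
0.621 0.0 -15.0 0.0 0.0 0.033 [-0.13  0.84 -0.35  2.38  2.31  1.79  1.71] [-0.57  1.29 -0.15  2.38  1.95  1.93  1.15]
0.621 0.0 -15.0 0.0 90.0 0.028 [ 0.02  0.89 -0.51  2.38  2.38  1.89  0.24] [-0.67  1.29 -0.08  2.38  1.9   1.83 -0.47]
0.621 0.0 -15.0 0.0 180.0 0.004 [-0.62  0.82  0.16  2.4   2.18  1.51 -1.69] [-0.48  1.31 -0.22  2.38  1.99  2.01 -1.95]
0.621 0.05 -15.0 0.0 0.0 0.033 [-0.2   0.85 -0.4   2.32  2.23  1.8   1.76] [-0.6   1.25 -0.22  2.32  1.9   1.93  1.26]
0.621 0.05 -15.0 0.0 90.0 0.028 [-0.62  0.81  0.05  2.33  2.09  1.54 -0.02] [-0.67  1.25 -0.17  2.32  1.87  1.86 -0.34]
0.621 0.05 -15.0 0.0 180.0 0.004 [-0.83  0.84  0.28  2.34  2.05  1.39 -1.68] [-0.59  1.26 -0.23  2.31  1.91  1.94 -1.88]
0.621 0.1 -15.0 0.0 0.0 0.024 [-0.27  0.86 -0.43  2.24  2.16  1.8   1.82] [-0.62  1.23 -0.28  2.24  1.87  1.93  1.36]
0.621 0.1 -15.0 0.0 90.0 0.024 [-0.69  0.81  0.03  2.26  2.01  1.52  0.06] [-1.01  1.21  0.06  2.25  1.7   1.55 -0.32]
0.621 0.1 -15.0 0.0 1
[... 5442 characters left out ...]
0.455 0.1 -45.0 0.0 0.0 0.002 [-0.53  0.95 -0.26  1.77  1.57  1.8   2.  ] [-0.53  1.24 -0.45  1.81  1.51  2.    1.66]
0.455 0.1 -45.0 0.0 180.0 0.001 [-0.96  0.96  0.31  1.79  1.28  1.42 -1.11] [-1.11  1.2   0.24  1.83  1.1   1.42 -1.36]
0.455 0.1 45.0 0.0 0.0 0.006 [-0.22  1.01  0.68  2.29  3.83  1.98  1.17] [0.44 1.26 0.02 2.33 4.22 1.81 1.96]
0.455 0.1 45.0 0.0 180.0 0.001 [ 0.28  0.82  0.11  2.28  4.07  1.61 -1.66] [ 1.41  1.59 -0.73  2.31  4.54  0.76 -0.9 ]
0.415 -0.1 30.0 -10.0 0.0 0.016 [ 1.77  1.35 -1.32  2.29  3.86  0.23  2.38] [0.42 1.19 0.45 2.42 4.17 1.98 1.69]
0.415 -0.1 30.0 -10.0 90.0 0.015 [ 0.85  0.64 -0.15  2.32  4.23  1.22 -0.13] [ 1.12  1.07 -0.19  2.4   4.39  1.33  0.36]
```

```bash
cat > view.py <<'E'
from h import *
import sys,warnings;warnings.simplefilter("ignore")
v=np.load("v.npy");L,M=v[3],v[4];Rc=T_case(v)[:3,:3]
Ttc=np.array(bot.get_image("wrist")["T_tool_cam"])
q0=bot.get_obs()["q"]
def camtool(target,d,phi,pitch,roll):
    # camera looks phi azimuth, pitch down
    z=np.array([np.cos(pitch),0,-np.sin(pitch)]);y=np.array([-np.sin(pitch),0,-np.cos(pitch)]);x=np.cross(y,z)
    R=Ro.from_euler('z',phi).as_matrix()@np.stack([x,y,z],1)@Ro.from_euler('z',roll).as_matrix()
    T=np.eye(4);T[:3,:3]=R;T[:3,3]=np.array(target)-d*R[:,2]
    return T_case(v)@T@np.linalg.inv(Ttc)
if __name__=="__main__":
  tgt=np.array([0,.13,.06])+U*(L+M)/2+N*.022;c=[]
  for d in(.25,.3,.35,.4):
   for phi in(-40,-20,0,20):
    for pt_ in(30,40,50,60):
     for roll in(0,180):
      T=camtool(tgt,d,*np.radians([phi,pt_,roll]));q=bot.solve_ik(T[:3,3],Ro.from_matrix(T[:3,:3]).as_euler('xyz'))
      if q is not None: c.append((abs(q-q0).max(),d,phi,pt_,roll,np.round(q,2),T[:3,3].round(3)))
  for r in sorted(c,key=lambda r:r[0])[:25]:print(*r)
E
python3 view.py
```

```text
0.39211161828679364 0.4 -40 40 180 [-0.68  0.25 -0.09  1.7   0.61  1.31 -0.31] [0.559 0.2   0.326]
0.4149366900699236 0.35 -40 40 180 [-0.62  0.28 -0.08  1.74  0.64  1.22 -0.29] [0.583 0.17  0.294]
0.441881077960083 0.3 -40 40 180 [-0.57  0.31 -0.07  1.77  0.66  1.13 -0.28] [0.606 0.14  0.261]
0.4496272449234455 0.35 -20 40 180 [-0.53  0.08 -0.14  1.98  0.67  0.98 -0.  ] [0.558 0.142 0.294]
0.4731300715796998 0.25 -40 40 180 [-0.51  0.35 -0.06  1.79  0.69  1.05 -0.27] [0.63  0.11  0.229]
0.4775626737992437 0.4 -40 50 180 [-0.48  0.23 -0.15  1.61  0.44  1.31 -0.07] [0.576 0.178 0.349]
0.4785637774600079 0.4 -20 40 180 [-0.59  0.02 -0.15  1.97  0.64  1.07 -0.01] [0.526 0.162 0.326]
0.49081677360994436 0.3 -20 40 180 [-0.47  0.15 -0.12  1.99  0.71  0.89  0.  ] [0.591 0.122 0.261]
0.5252160647195787 0.35 -40 50 180 [-0.43  0.26 -0.14  1.66  0.46  1.22 -0.06] [0.596 0.153 0.31 ]
0.5329286587974648 0.4 -40 30 180 [-0.87  0.33 -0.03  1.76  0.75  1.34 -0.53] [0.545 0.218 0.298]
0.5404706330658117 0.25 -20 40 180 [-0.42  0.22 -0.11  1.98  0.76  0.8  -0.  ] [0.623 0.102 0.229]
0.56407343790534
[... 656 characters left out ...]
625 0.116 0.223]
0.6502125801865699 0.4 -20 30 180 [-0.79  0.06 -0.13  2.1   0.87  1.09 -0.37] [0.506 0.175 0.298]
0.6640060582539737 0.3 -20 50 180 [-0.29  0.18 -0.17  1.84  0.45  0.95  0.33] [0.604 0.114 0.272]
0.6798745623317951 0.25 0 40 180 [-0.32  0.11 -0.07  2.11  0.66  0.53  0.47] [0.619 0.092 0.229]
0.683769471315308 0.4 -40 60 180 [-0.27  0.25 -0.2   1.5   0.27  1.36  0.15] [0.595 0.154 0.366]
0.6961722981464858 0.25 -20 50 180 [-0.26  0.25 -0.15  1.85  0.48  0.87  0.33] [0.631 0.097 0.234]
0.7067606029177542 0.3 0 40 180 [-0.37  0.01 -0.06  2.14  0.6   0.61  0.5 ] [0.582 0.1   0.261]
0.7089051095142036 0.35 -20 30 180 [-0.72  0.11 -0.1   2.11  0.93  1.   -0.36] [0.543 0.152 0.273]
```

```bash
cat > look.py <<'E'
from view import *
def shot(name,ks=("lip_under","lip_end","marker_tip","cowl","lip","case")):
    o=bot.get_obs();p=bot.get_image("wrist");save(p,name)
    R={}
    for k in ks:
        r=bot.tip_of(p,k);R[k]=r
        print(k,[(np.round(x["at"],1).tolist(),round(x["confidence"],2)) for x in r[:2]], proj(p,pt(v,k),o).round(1))
    return o,p,R
E
python3 - <<'E'
from look import *
tgt=np.array([0,.13,.06])+U*(L+M)/2+N*.022
T=camtool(tgt,.4,*np.radians([-40,40,180]))
bot.move_to(T[:3,3],Ro.from_matrix(T[:3,:3]).as_euler('xyz'))
o,p,R=shot("w1.png")
print(o["t"],o["tool_pos"],T[:3,3])
import pickle;pickle.dump((o,p,R),open("w1.pkl","wb"))
E
```

```text
lip_under [([229.9, 190.5], 0.75)] [229.  187.3]
lip_end [([313.7, 131.2], 0.66)] [316.5 131. ]
marker_tip [([382.7, 249.1], 0.63)] [380.9 246.5]
cowl [([238.8, 188.9], 0.69), ([233.6, 130.9], 0.56)] [239.4 186.2]
lip [([239.6, 186.1], 0.87)] [239.4 186.2]
case [([234.9, 129.5], 0.55), ([228.8, 187.3], 0.2)] [232.4 130.5]
3.6167 [0.55843978 0.20144185 0.32513962] [0.55904702 0.19981431 0.32573959]
```

View pics/w1.png

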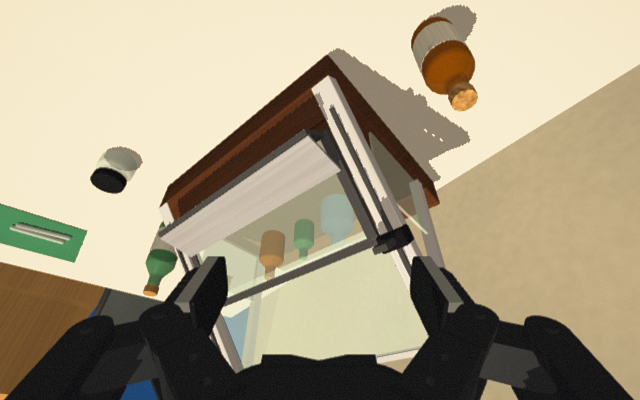

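Run:
```python
from h import *
a=cv2.imread("pics/w1.png")[110:270,280:440]
cv2.imwrite("pics/w1z.png",cv2.resize(a,(600,600),interpolation=cv2.INTER_CUBIC))
```

```text
(no output)
```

View pics/w1z.png

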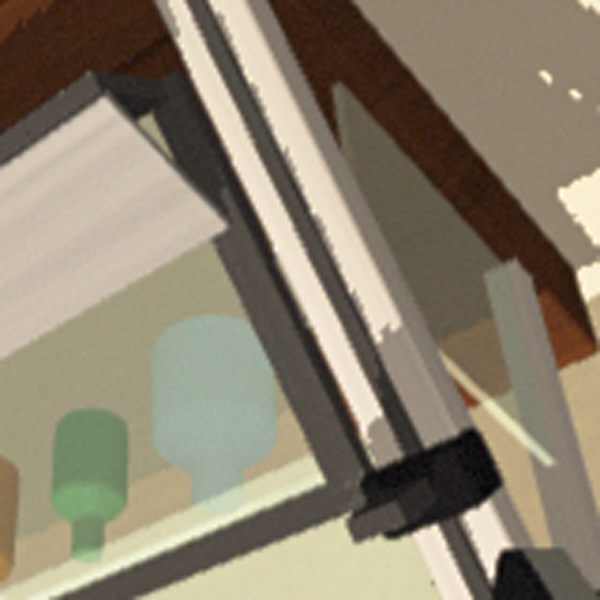

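```bash
python3 - <<'E'
from h import *
import pickle
o,p,R=pickle.load(open("w1.pkl","rb"))
v0=np.load("v.npy")
ps={n:(bot.get_image(n),None) for n in("side","top")};ps["w"]=(p,o)
D=[("side",k,a) for k,a in dict(case=[325,239.1],lip_under=[327.4,203.4],lip_end=[315.7,175.5],cowl=[335.7,210.2],lip=[334.1,208.2],marker_tip=[348,140]).items()]
D+=[("top",k,a) for k,a in dict(case=[338.9,207.8],lip_under=[344.7,193.1],lip_end=[269.2,178.4],cowl=[340.3,187.1],lip=[342.2,188.9],marker_tip=[275,116.2]).items()]
D+=[("w",k,R[k][0]["at"]) for k in("lip_under","lip_end","marker_tip","cowl","lip","case")]
S={"side":2.5*1.2,"top":2.2,"w":2.}
f=lambda v:np.concatenate([(proj(ps[n][0],pt(v,k),ps[n][1])-a)/S[n] for n,k,a in D])
r=least_squares(f,v0,loss='soft_l1',f_scale=1)
print(v0.round(4),r.x.round(4),"sd",np.sqrt(np.diag(np.linalg.inv(r.jac.T@r.jac))).round(4))
for (n,k,a),e in zip(D,f(r.x).reshape(-1,2)):print(n,k,(e*S[n]).round(1))
np.save("v.npy",r.x); print(bot.get_obs()["t"])
for k in("lip_under","lip_end","marker_tip"):print(k,pt(r.x,k).round(4))
E
sed -i 's/M-.004)/M-.004)/; s/for phi in np.radians(np.arange(-75,76,15))/for phi in np.radians([-35,-30,-25,-20,-15])/; s/np.arange(-60,21,10)/[-15,-10,-5]/; s/in(-.1,-.05,0,.05,.1)/in(0,.03,.06)/' search.py; python3 search.py | head -40
```

```text
[ 0.5514 -0.0264 -0.2051  0.0565  0.2203] [ 0.5515 -0.0278 -0.1824  0.0585  0.2261] sd [0.0025 0.002  0.0172 0.0031 0.0032]
side case [-2.9 -0.2]
side lip_under [2.8 1.4]
side lip_end [2.2 0.8]
side cowl [-0.1 -1.9]
side lip [1.5 0.1]
side marker_tip [ 2.6 -3.8]
top case [-1.  -0.4]
top lip_under [-2.1  1.2]
top lip_end [ 1.7 -0.2]
top cowl [3.3 0.9]
top lip [ 1.4 -0.9]
top marker_tip [-4.8  1.8]
w lip_under [-0.5 -1.7]
w lip_end [ 1.1 -0.2]
w marker_tip [-0.2  0.2]
w cowl [ 1.1 -1.3]
w lip [0.3 1.5]
w case [-2.8  1.6]
4.0667
lip_under [ 0.5719 -0.0316  0.119 ]
lip_end [0.6053 0.1352 0.122 ]
marker_tip [0.7108 0.1279 0.2473]
[(array([-0.09289004, -0.20750244]), 0.03, 0.06), (array([ 0.07758132, -0.32624594]), 0.03, 0.17)]
20.54501962661743 572 125
0.552 0.03 -15.0 -5.0 0.0 0.034 [-1.29  1.03  0.9   2.41  2.18  0.86  1.13] [-1.09  1.22  0.23  2.42  1.82  1.36  1.04]
0.552 0.03 -15.0 -5.0 90.0 0.029 [-0.61  0.71  0.11  2.39  2.17  1.4   0.  ] [-0.9   1.19  0.07  2.42  1.87  1.55 -0.46]
0.552 0.03 -15.0 -5.0 180.0 0.02 [-0.67  0.71  0.18  2.39  2.16  1.36 -1.59] [-0.57  1.19 -0.21  2.41
[... 3545 characters left out ...]
.027 [-1.23  0.91  0.68  2.15  1.54  0.96  1.76] [-0.92  1.09  0.01  2.18  1.53  1.46  1.44]
0.488 0.06 -30.0 -5.0 90.0 0.028 [-0.69  0.75  0.03  2.14  1.73  1.42  0.25] [-0.86  1.09 -0.05  2.18  1.56  1.52 -0.13]
0.488 0.06 -30.0 -5.0 180.0 0.019 [-0.82  0.76  0.19  2.14  1.69  1.32 -1.34] [-0.97  1.09  0.06  2.19  1.52  1.42 -1.7 ]
0.488 0.06 -30.0 -5.0 -90.0 0.028 [-1.66  1.77  1.45  2.16 -0.72  0.22 -1.09] [-2.01  1.95  1.1   2.21 -0.52  0.38 -1.67]
0.478 0.06 -15.0 -10.0 0.0 0.034 [-1.32  0.89  0.9   2.37  2.13  0.77  1.31] [-1.11  1.09  0.23  2.42  1.83  1.26  1.16]
0.478 0.06 -15.0 -10.0 90.0 0.029 [-0.61  0.61  0.06  2.36  2.09  1.28  0.14] [-0.89  1.06  0.03  2.42  1.87  1.46 -0.34]
```

```bash
cat > push.py <<'E'
from look import *
PHI,TILT,ROLL=np.radians([-25,-8,90]);Y0=.03;OUT=.019
RT=toolR(PHI,TILT,ROLL);EU=Ro.from_matrix(Rc@RT).as_euler('xyz')
def at(l,back=0): return cp(v,tcp_case(RT,Y0,l,OUT)-RT[:,2]*back)
Uw=Rc@U;Nw=Rc@N
def frc(): 
    f=bot.get_obs()["contact_force"]; return np.array([f@Uw,f@Nw,f@Rc[:,1]]).round(2)
E
python3 - <<'E'
from push import *
jar=[((-.093,-.207),.03,.06)]
for l in(L-.022,L,M-.004): print(clear(RT,tcp_case(RT,Y0,l,OUT),l if l>L-.01 else L,M,jar).round(3))
print(clear(RT,tcp_case(RT,Y0,L-.022,OUT)-RT[:,2]*.12,L,M,jar).round(3))
print(at(L-.022,.12),at(L-.022),at(L),at(M-.004),EU)
for a in (at(L-.022,.12),at(L-.022),at(M-.004)):print(bot.solve_ik(a,EU))
o=bot.get_obs()
bot.close_gripper()
bot.move_straight(np.array([.45,.24,.33]),speed=.2)
print(bot.get_obs()["t"])
E
```

```text
[0.057 0.014 0.008 0.022 0.17  0.197]
[0.073 0.031 0.008 0.    0.148 0.198]
[0.199 0.139 0.008 0.    0.054 0.19 ]
[0.073 0.102 0.101 0.078 0.226 0.247]
[0.45930716 0.07078799 0.10525496] [0.55610744 0.00186202 0.08855418] [ 0.57001411 -0.00070351  0.10540715] [ 0.67340565 -0.01977736  0.23070346] [-3.14159265  1.43116999  2.52282974]
[-1.0182964   1.00467481 -0.19608177  2.34567351  1.39884839  1.55973076
 -0.22524653]
[-0.84860281  1.04069845 -0.00651838  2.33320331  1.69898377  1.46333939
 -0.23191492]
[-0.64301131  0.66027585  0.04997506  2.27252646  1.88011565  1.33434118
  0.19160724]
5.6167
```

Run:
```python
from push import *
bot.move_to(at(L-.022,.12),EU)
print(bot.get_obs()["t"],bot.get_obs()["tool_pos"],frc())
p=bot.get_image("side");save(p,"s2.png")
o,p,R=shot("w2.png",("lip_end","marker_tip","lip_under"))
```

```text
6.85 [0.45997157 0.07131993 0.10552025] [0.3  0.25 0.38]
lip_end [] [291.4 326.5]
marker_tip [] [188.9 324.6]
lip_under [([288.0, 156.3], 0.91)] [285.9 158.3]
```

View pics/s2.png

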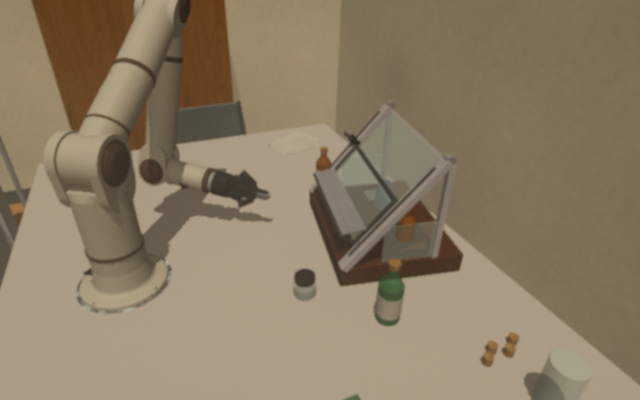

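View pics/w2.png

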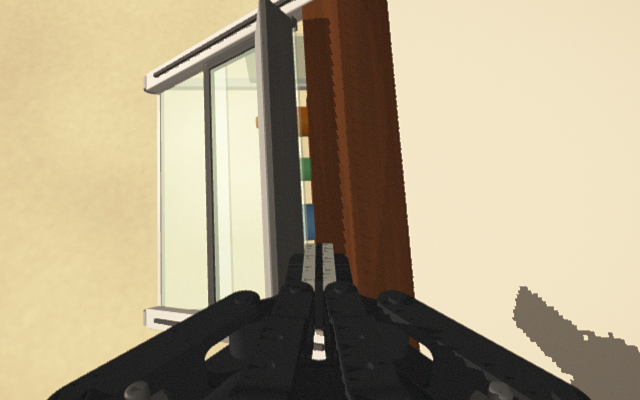

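Run:
```python
from push import *
bot.move_straight(at(L-.022,.03),EU,speed=.12); print(frc())
bot.move_straight(at(L-.022,.0),EU,speed=.06)
print(bot.get_obs()["t"],bot.get_obs()["tool_pos"]-at(L-.022),frc())
o,p,R=shot("w3.png",("lip_under",))
p=bot.get_image("side");save(p,"s3.png")
for l in np.arange(-.016,.02,.004):
    bot.move_straight(at(L+l),EU,speed=.04);f=frc();print(round(l,3),f)
    if f[0]<-1.3: break
print(bot.get_obs()["t"])
o=bot.get_obs();p=bot.get_image("wrist");save(p,"w4.png")
```

```text
[-0.08 -0.85 -0.85]
8.7 [-3.52178774e-05 -3.27320508e-04 -1.43122941e-05] [-0.08 -0.53  0.44]
lip_under [([267.2, 186.7], 0.87)] [268.1 190.3]
-0.016 [-0.09 -0.49  0.58]
-0.012 [ 0.1   0.23 -0.85]
-0.008 [-0.34 -1.2   0.13]
-0.004 [-0.02 -0.04 -0.47]
0.0 [-0.66 -0.54  0.95]
0.004 [ 0.24 -0.15  0.11]
0.008 [ 0.35  0.47 -0.08]
0.012 [-0.16 -0.75  0.3 ]
0.016 [-0.06  0.26  0.59]
11.15
```

View pics/w3.png

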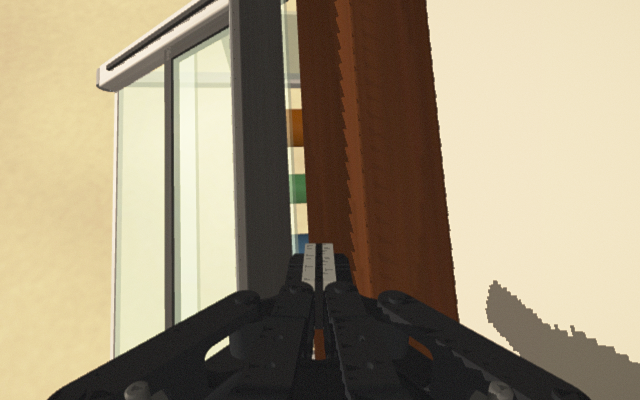

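View pics/w4.png

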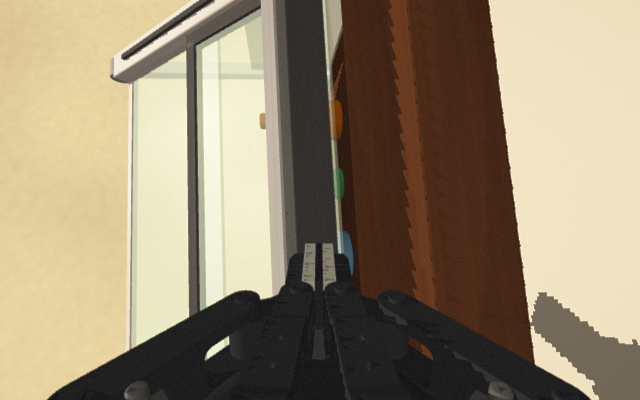

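Run:
```python
from push import *
o,p,R=shot("w5.png",("lip_under","lip_end","cowl","lip","case"))
import pickle;pickle.dump((o,p,R),open("w5.pkl","wb"))
print("tip",proj(p,o["tool_pos"],o),o["tool_pos"])
Ti=np.linalg.inv(T_case(v));c=(Ti@np.array([*o["tool_pos"],1]))[:3]-[0,0,.06];print("tcp u,o,y",c@U,c@N,c[1],"L",L)
for hx in(.0095,.0145):
  for sx in(-1,1):
    for sy in(-1,1):
      x=RT@np.array([sx*hx,sy*.011,0])+c; print(hx,sx,sy,(x@U-L).round(4),(x@N).round(4),proj(p,cp(v,x+[0,0,.06]),o).round(0))
for oo in(0,.022,.045):
  for yy in(-.1,0,.03): print("lip",oo,yy,proj(p,cp(v,np.array([0,yy,.06])+U*L+N*oo),o).round(0))
p=bot.get_image("side");save(p,"s5.png");
a=p["img"][130:290,260:420,::-1];cv2.imwrite("pics/s5z.png",cv2.resize(a,(600,600),interpolation=cv2.INTER_CUBIC))
```

```text
lip_under [([312.8, 178.4], 0.9)] [314.1 181.6]
lip_end [] [325.4 480. ]
cowl [] [331.8 185.6]
lip [([333.5, 182.1], 0.97)] [331.8 185.6]
case [([515.2, 164.9], 0.57)] [511.4 168.5]
tip [318.30299901 229.832786  ] [ 0.58012507 -0.0025889   0.11769227]
tcp u,o,y 0.059354094708858225 0.01901779011560355 0.029980229810366882 L 0.058495302189828596
0.0095 -1 -1 0.0058 0.0277 [303. 213.]
0.0095 -1 1 0.0118 0.0206 [303. 246.]
0.0095 1 -1 -0.0101 0.0174 [334. 213.]
0.0095 1 1 -0.0041 0.0103 [333. 246.]
0.0145 -1 -1 0.01 0.0304 [295. 213.]
0.0145 -1 1 0.016 0.0233 [295. 246.]
0.0145 1 -1 -0.0143 0.0148 [342. 213.]
0.0145 1 1 -0.0083 0.0076 [341. 246.]
lip 0 -0.1 [323.  50.]
lip 0 0 [332. 186.]
lip 0 0.03 [335. 230.]
lip 0.022 -0.1 [305.  34.]
lip 0.022 0 [314. 182.]
lip 0.022 0.03 [317. 230.]
lip 0.045 -0.1 [284.  14.]
lip 0.045 0 [292. 177.]
lip 0.045 0.03 [294. 230.]
```

View pics/s5z.png

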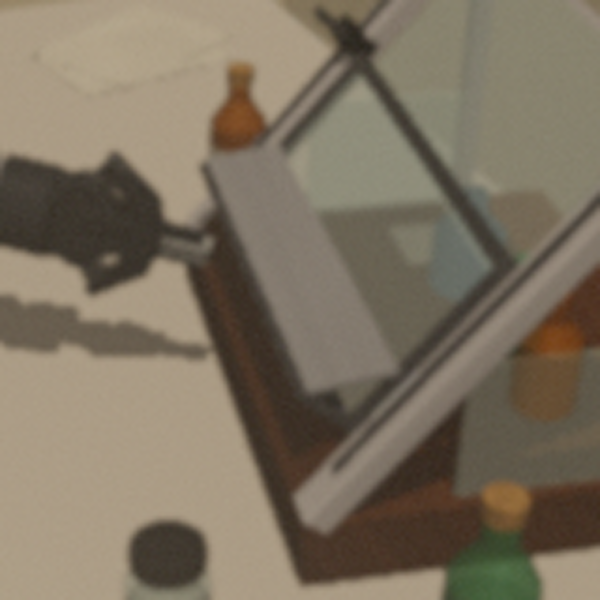

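Run:
```python
from push import *
o=bot.get_obs();print(o["grip_width"])
p=bot.get_image("side");z=Rc@RT[:,2];X=np.array(o["tool_pos"])
for s in(0,.01,.02,.03,.04,.06):print(s,proj(p,X-z*s).round(1), ((proj(p,X-z*s)-[260,130])*3.75).round(0))
w=bot.get_image("wrist")
for yy in(-.011,0,.011):
  for s in(0,.01,.02,.03,.04):print(yy,s,proj(w,X-z*s+Rc@RT[:,1]*yy,o).round(1))
a=w["img"][170:330,240:400,::-1];cv2.imwrite("pics/w5z.png",cv2.resize(a,(600,600),interpolation=cv2.INTER_CUBIC))
```

```text
0.0003585963819621492
0 [328.5 199.7] [257. 262.]
0.01 [325.2 198.9] [245. 258.]
0.02 [322.  198.1] [232. 255.]
0.03 [318.7 197.3] [220. 252.]
0.04 [315.4 196.4] [208. 249.]
0.06 [308.9 194.8] [183. 243.]
-0.011 0 [318.3 213.2]
-0.011 0.01 [318.3 219. ]
-0.011 0.02 [318.3 225.5]
-0.011 0.03 [318.3 232.8]
-0.011 0.04 [318.3 241. ]
0 0 [318.3 229.8]
0 0.01 [318.3 236.4]
0 0.02 [318.3 243.8]
0 0.03 [318.3 251.9]
0 0.04 [318.3 261.1]
0.011 0 [318.3 245.9]
0.011 0.01 [318.3 253.3]
0.011 0.02 [318.3 261.3]
0.011 0.03 [318.3 270.3]
0.011 0.04 [318.3 280.4]
```

View pics/w5z.png

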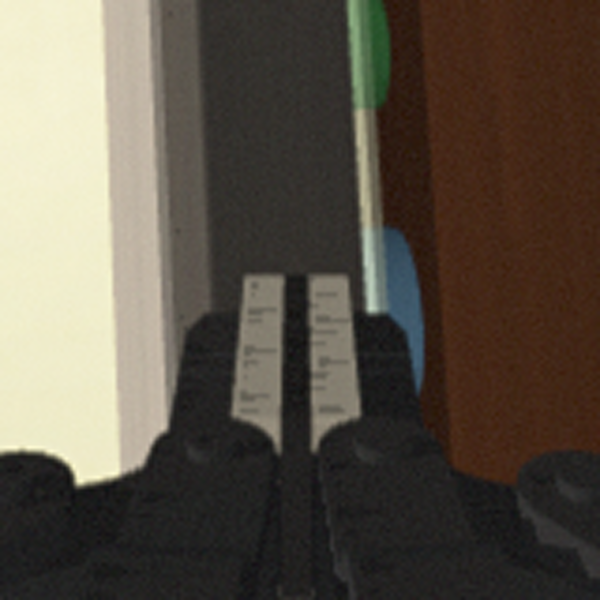

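Run:
```python
from push import *
p=bot.get_image("side");z=Rc@RT[:,2];X=np.array([0.45997157,0.07131993,0.10552025])
im=cv2.imread("pics/s2.png")
for s in(0,.02,.04):
    a=proj(p,X-z*s);print(s,a.round(1))
a=im[150:230,200:300];a=cv2.resize(a,None,fx=7,fy=7,interpolation=cv2.INTER_CUBIC)
for s,c in((0,(0,0,255)),(.02,(0,255,0)),(.04,(255,0,0))):
    q=(proj(p,X-z*s)-[200,150]+.5)*7;cv2.circle(a,tuple(int(t) for t in q),4,c,-1)
cv2.imwrite("pics/s2z.png",a)
```

```text
0 [281.7 198.9]
0.02 [275.3 197.3]
0.04 [269.  195.6]
```

View pics/s2z.png

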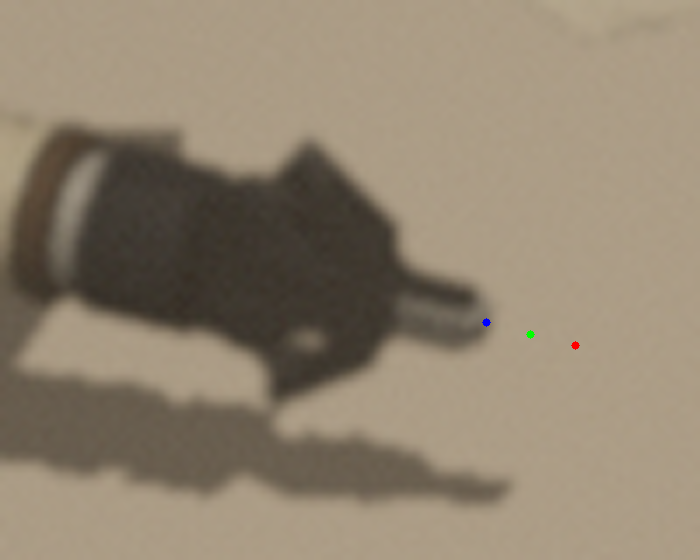

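```bash
cat >> push.py <<'E'
S0=.040
def at2(l,back=0): return cp(v,tcp_case(RT,Y0,l,OUT,HX=.0078)-RT[:,2]*(back-S0))
E
python3 - <<'E'
from push import *
for a in(at2(L-.02,.04),at2(L-.02),at2(M-.004),at2(M+.01)):print(bot.solve_ik(a,EU))
bot.move_straight(at2(L-.02,.04),EU,speed=.12); print(frc())
bot.move_straight(at2(L-.02),EU,speed=.06); print(frc(),frc())
o,p,R=shot("w6.png",("lip_under",))
p=bot.get_image("side");save(p,"s6.png");a=p["img"][130:290,260:420,::-1];cv2.imwrite("pics/s6z.png",cv2.resize(a,(600,600),interpolation=cv2.INTER_CUBIC))
print(bot.get_obs()["t"])
E
```

```text
[-0.8286455   1.02318454 -0.01357287  2.33430046  1.71159426  1.470442
 -0.21411961]
[-0.77070624  1.03540983  0.0436054   2.31085912  1.80663183  1.43924018
 -0.20939819]
[-0.64596625  0.68261345  0.16109512  2.22889313  1.94792954  1.24495181
  0.18218647]
[-0.63805329  0.66183251  0.16823239  2.21556525  1.95264397  1.22752955
  0.21246577]
[-0.16 -0.13 -0.1 ]
[-0.09 -0.27  0.19] [-0.09 -0.27  0.19]
lip_under [([267.9, 205.8], 0.76)] [267.2 207.5]
13.2667
```

View pics/w6.png

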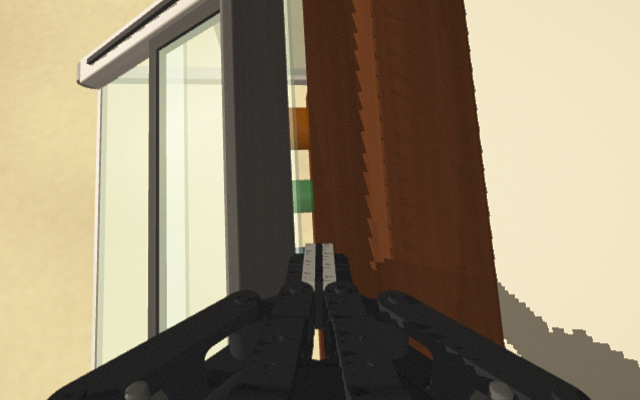

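View pics/s6z.png

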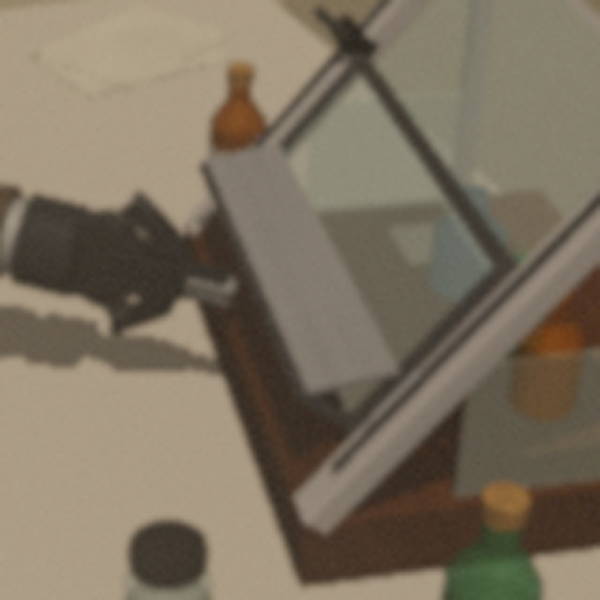

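Run:
```python
from push import *
bot.move_straight(at2(L-.008),EU,speed=.08)
print(frc())
for l in np.arange(-.004,.021,.004):
    bot.move_straight(at2(L+l),EU,speed=.06);f=frc();print(round(l,3),f)
    if f[0]<-1.3: break
o,p,R=shot("w7.png",("lip_under",))
print(bot.get_obs()["t"])
p=bot.get_image("side");save(p,"s7.png");a=p["img"][130:290,260:420,::-1];cv2.imwrite("pics/s7z.png",cv2.resize(a,(600,600),interpolation=cv2.INTER_CUBIC))
```

```text
[-0.68 -0.45  0.2 ]
-0.004 [0.22 0.29 0.34]
0.0 [-0.42 -0.55  0.45]
0.004 [-1.28 -0.55 -0.22]
0.008 [-1.04 -1.62  0.13]
0.012 [-0.98 -1.   -0.17]
0.016 [-1.36 -0.73  0.13]
lip_under [([297.6, 200.2], 0.8)] [323.3 199.7]
15.2167
```

View pics/w7.png

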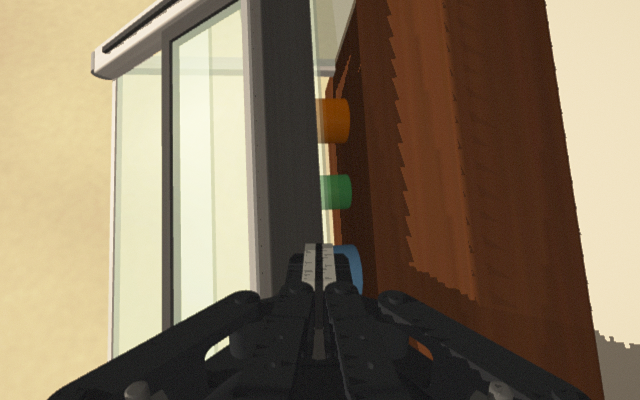

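View pics/s7z.png

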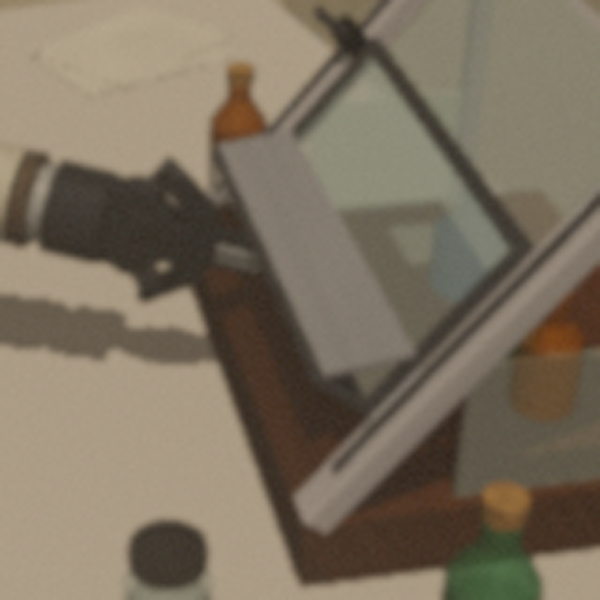

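Run:
```python
from push import *
bot.move_straight(at2(M-.004-.022),EU,speed=.1)
print(frc(),bot.get_obs()["tool_pos"]-at2(M-.026))
o,p,R=shot("w8.png",("lip_under","marker_tip","lip_end"))
from scipy.optimize import brentq
def Lfrom(px):
    g=lambda l:np.linalg.norm(proj(p,pt([*v[:3],l,M],"lip_under"),o)-px)
    ls=np.arange(.04,.25,.0005);return ls[np.argmin([g(l) for l in ls])]
if R["lip_under"]:print("L now",Lfrom(R["lip_under"][0]["at"]),"cmd",M-.026)
p=bot.get_image("side");save(p,"s8.png");a=p["img"][90:290,260:460,::-1];cv2.imwrite("pics/s8z.png",cv2.resize(a,(600,600),interpolation=cv2.INTER_CUBIC))
print(bot.get_obs()["t"])
```

```text
[-0.78 -0.19 -0.31] [0.0003462  0.00070711 0.00033909]
lip_under [([297.8, 195.7], 0.64)] [700.8 144.7]
marker_tip [([321.0, 202.2], 0.4)] [272.8 575.5]
lip_end [] [838.  897.5]
L now 0.19900000000000015 cmd 0.2000581041274942
16.975
```

View pics/w8.png

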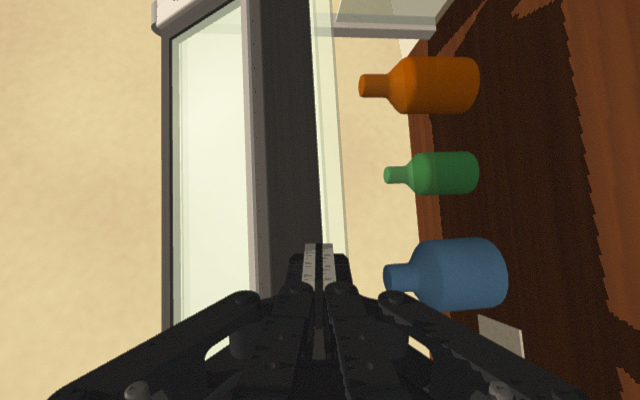

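View pics/s8z.png

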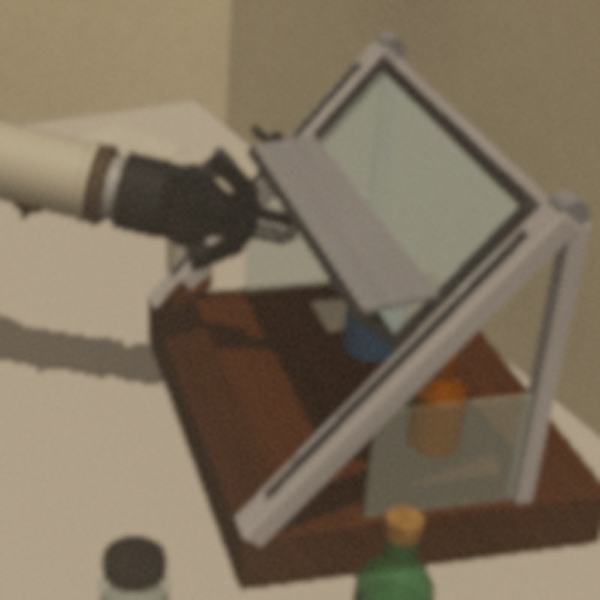

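Run:
```python
from push import *
bot.move_straight(at2(M-.032,.0),EU,speed=.1)
bot.move_straight(at2(M-.06,.12),EU,speed=.25)
o=bot.get_obs();q0=o["q"];print(o["t"],q0.round(2))
tgt=np.array([0,.17,.06])+U*(M-.01)+N*.022;c=[]
for d in(.25,.3,.35):
   for phi in(-40,-20,0):
    for pt_ in(20,30,40):
     for roll in(0,90,180,-90,-45,45):
      T=camtool(tgt,d,*np.radians([phi,pt_,roll]));q=bot.solve_ik(T[:3,3],Ro.from_matrix(T[:3,:3]).as_euler('xyz'))
      if q is not None:
        Tc=np.linalg.inv(T_case(v))@T
        c.append((abs(q-q0).max(),d,phi,pt_,roll,np.round(q,2),T[:3,3].round(3),clear(Tc[:3,:3],Tc[:3,3],M-.026,M,[]).min().round(3)))
for r in sorted(c,key=lambda r:r[0])[:25]:print(*r)
```

```text
17.9667 [-0.88  0.72  0.01  2.36  1.65  1.42  0.07]
0.576500222153755 0.25 -20 20 180 [-0.62  0.29 -0.1   2.01  1.23  0.95 -0.51] [0.664 0.14  0.276] 0.028
0.5786914687557502 0.3 -20 20 180 [-0.68  0.24 -0.14  2.03  1.18  1.03 -0.51] [0.623 0.164 0.293] 0.053
0.5844986657718434 0.35 -20 20 180 [-0.73  0.2  -0.19  2.04  1.12  1.12 -0.52] [0.583 0.187 0.31 ] 0.079
0.5891853730084415 0.25 0 20 90 [-0.83  0.47 -0.02  2.16  1.6   1.18  0.66] [0.656 0.145 0.258] 0.017
0.6015213507181929 0.3 0 20 90 [-0.89  0.4  -0.05  2.21  1.52  1.24  0.67] [0.609 0.153 0.275] 0.033
0.6161893761461957 0.35 0 20 90 [-0.95  0.34 -0.09  2.25  1.43  1.3   0.68] [0.563 0.162 0.293] 0.059
0.6411756878154484 0.25 -40 20 180 [-0.72  0.48 -0.03  1.72  1.    1.25 -0.55] [0.674 0.152 0.276] 0.018
0.6796107904201509 0.3 -40 20 180 [-0.79  0.47 -0.04  1.7   0.97  1.32 -0.56] [0.644 0.188 0.293] 0.053
0.6886005433544452 0.25 -20 30 180 [-0.52  0.25 -0.1   1.91  0.96  0.89 -0.17] [0.67  0.136 0.283] 0.027
0.7158119593636408 0.35 -40 20 180 [-0.86  0.46 -0.05  1.67  0.93  1.4  -0.57] [0.614 0.224 0.31 ] 0.082
0.731127246
[... 834 characters left out ...]
.25 -40 30 180 [-0.63  0.42 -0.03  1.66  0.83  1.18 -0.35] [0.678 0.146 0.283] 0.02
0.816005997012152 0.3 0 30 180 [-0.55  0.    0.02  2.13  0.9   0.6   0.19] [0.623 0.132 0.308] 0.07
0.8401750499377124 0.3 -40 30 180 [-0.69  0.4  -0.04  1.64  0.81  1.26 -0.36] [0.651 0.18  0.308] 0.061
0.8537829071770923 0.25 0 20 180 [-0.53  0.11 -0.02  2.24  1.54  0.56 -0.47] [0.658 0.125 0.276] 0.029
0.8652483030123502 0.35 -40 30 180 [-0.76  0.38 -0.05  1.61  0.78  1.34 -0.37] [0.623 0.213 0.333] 0.096
0.8950438864234826 0.25 0 30 180 [-0.48  0.1   0.02  2.09  0.96  0.52  0.17] [0.665 0.124 0.283] 0.032
0.9005430663391614 0.25 0 30 90 [-0.77  0.36 -0.02  2.09  1.42  1.04  0.97] [0.659 0.144 0.267] 0.019
```

```bash
cat > chk.py <<'E'
from push import *
import pickle
def check(name,move=True):
    if move:
        T=camtool(np.array([0,.17,.06])+U*(M-.01)+N*.022,.32,*np.radians([-20,30,180]))
        bot.move_to(T[:3,3],Ro.from_matrix(T[:3,:3]).as_euler('xyz'));bot.dwell(.2)
    o,p,R=shot(name+".png",("lip_under","lip_end","marker_tip","lip"))
    pickle.dump((o,p,R),open(name+".pkl","wb"))
    # u along slope of each point from its ray, intersect with plane y=const (case) 
    Ti=np.linalg.inv(T_case(v))
    def uo(px,y):
        c,d=ray(p,px,o);c=Ti[:3,:3]@c+Ti[:3,3];d=Ti[:3,:3]@d
        A=np.stack([U,np.array([0,1,0]),-d],1);b=c-np.array([0,0,.06])-N*.022
        s=np.linalg.solve(A,b);return s[:2].round(4)   # u,y at out=22mm
    for k in("lip_end","marker_tip","lip_under"):
        if R[k]:print(k,"u,y",uo(R[k][0]["at"],0))
    a=p["img"][100:300,220:420,::-1];cv2.imwrite("pics/"+name+"z.png",cv2.resize(a,(600,600),interpolation=cv2.INTER_CUBIC))
    print("t",bot.get_obs()["t"]); return o,p,R
E
python3 -c "
from chk import *
check('c1')"
```

```text
lip_under [([176.9, 213.2], 0.89)] [144.8  89.9]
lip_end [([315.3, 192.7], 0.84), ([190.4, 210.9], 0.54)] [285.5  45.3]
marker_tip [([331.7, 209.9], 0.7), ([43.9, 119.0], 0.24)] [333.8 209.7]
lip [([191.8, 212.7], 0.86)] [159.6  92.4]
lip_end u,y [0.2057 0.1669]
marker_tip u,y [0.2259 0.1798]
lip_under u,y [ 0.1995 -0.0047]
t 19.2833
```

View pics/c1.png

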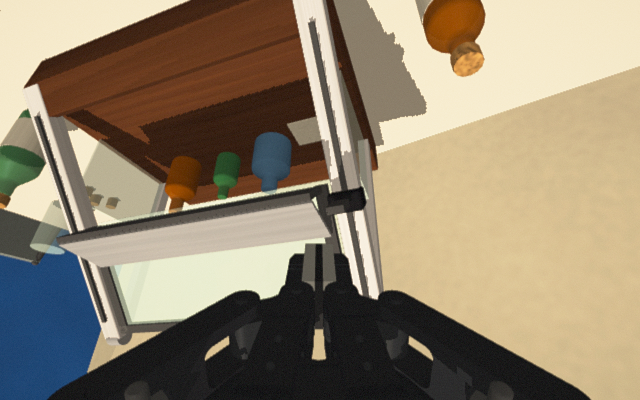

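View pics/c1z.png

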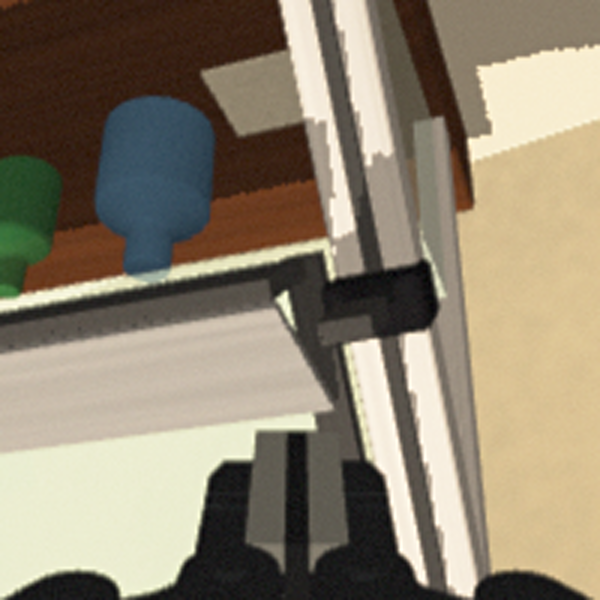

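Run:
```python
from h import *
a=cv2.imread("pics/c1.png")[170:240,275:365]
cv2.imwrite("pics/c1zz.png",cv2.resize(a,None,fx=8,fy=8,interpolation=cv2.INTER_CUBIC))
import pickle
from push import *
o,p,R=pickle.load(open("c1.pkl","rb"))
for l in(.198,.200,.202):
    b=np.array([0,0,.06])
    for nm,c in (("under",b+U*l+N*.045+[0,.17,0]),("top",b+U*(l+.008)+N*.045+[0,.17,0]),("under y.1",b+U*l+N*.045+[0,.1,0]),("top y.1",b+U*(l+.008)+N*.045+[0,.1,0])):
        print(l,nm,((proj(p,cp(v,c),o)-[275,170])*8).round(0))
for m in(.222,.224,.226):
    for nm,c in (("mk under",b+U*(m-.004)+N*.045+[0,.182,0]),("mk top",b+U*(m+.004)+N*.045+[0,.182,0])):
        print(m,nm,((proj(p,cp(v,c),o)-[275,170])*8).round(0))
```

```text
0.198 under [279. 147.]
0.198 top [294. 213.]
0.198 under y.1 [-241.  247.]
0.198 top y.1 [-226.  309.]
0.2 under [283. 164.]
0.2 top [298. 230.]
0.2 under y.1 [-237.  263.]
0.2 top y.1 [-222.  324.]
0.202 under [287. 180.]
0.202 top [302. 246.]
0.202 under y.1 [-233.  278.]
0.202 top y.1 [-218.  339.]
0.222 mk under [413. 295.]
0.222 mk top [428. 361.]
0.224 mk under [417. 312.]
0.224 mk top [431. 378.]
0.226 mk under [420. 328.]
0.226 mk top [435. 394.]
```

View pics/c1zz.png

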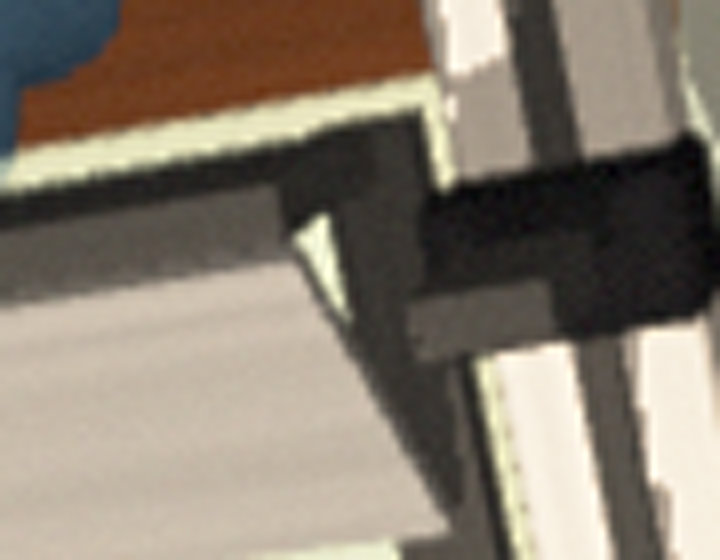

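```bash
cat >> chk.py <<'E'
def pushto(l,cur):
    bot.move_to(at2(cur-.03,.12),EU)
    bot.move_straight(at2(cur-.011,0),EU,speed=.2);print(frc())
    bot.move_straight(at2(l),EU,speed=.06);bot.dwell(.1);print(frc(),bot.get_obs()["tool_pos"]-at2(l))
    bot.move_straight(at2(l-.01),EU,speed=.1)
    bot.move_straight(at2(l-.03,.12),EU,speed=.25);print(frc())
E
python3 - <<'E'
from chk import *
pushto(M-.026+.011,M-.026)
check("c2")
a=cv2.imread("pics/c2.png")[170:240,275:365]
cv2.imwrite("pics/c2zz.png",cv2.resize(a,None,fx=8,fy=8,interpolation=cv2.INTER_CUBIC))
E
```

```text
[-0.54  0.03  0.85]
[ 0.26 -1.05  0.34] [ 6.46769678e-06 -3.44097387e-04  4.12017264e-04]
[ 0.53 -0.36 -0.56]
lip_under [([180.9, 221.9], 0.91)] [145.   89.9]
lip_end [([318.4, 203.6], 0.55)] [285.6  45.1]
marker_tip [([336.7, 207.5], 0.78)] [334.1 209.7]
lip [([192.4, 218.3], 0.84), ([180.0, 221.4], 0.62)] [159.8  92.4]
lip_end u,y [0.2172 0.1672]
marker_tip u,y [0.2243 0.1851]
lip_under u,y [ 0.2104 -0.003 ]
t 23.7667
```

View pics/c2zz.png

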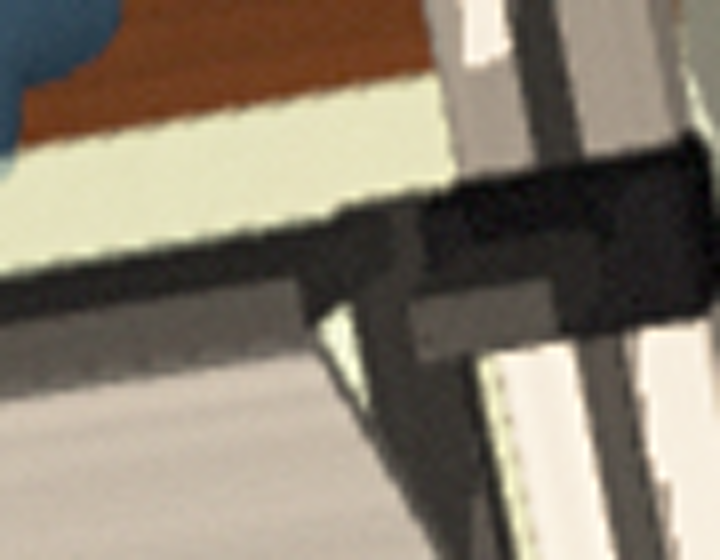

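```bash
cat > ov.py <<'E'
from push import *
import pickle
def ov(name,x0,y0,w,h,f,lips,ms,out):
    o,p,R=pickle.load(open(name+".pkl","rb"))
    a=p["img"][y0:y0+h,x0:x0+w,::-1].copy();a=cv2.resize(a,None,fx=f,fy=f,interpolation=cv2.INTER_CUBIC)
    b=np.array([0,0,.06])
    P=lambda u,oo,y:tuple(int(t) for t in (proj(p,cp(v,b+U*u+N*oo+[0,y,0]),o)-[x0,y0]+.5)*f)
    def quad(c,col):
        for i in range(len(c)):cv2.line(a,c[i],c[(i+1)%len(c)],col,1,cv2.LINE_AA)
    for l,col in lips:
        quad([P(l,.045,.17),P(l+.008,.045,.17),P(l+.008,.045,.1),P(l,.045,.1)],col);quad([P(l,.045,.17),P(l,0,.17),P(l+.008,0,.17),P(l+.008,.045,.17)],col)
    for m,col in ms:
        quad([P(m-.004,.045,.182),P(m+.004,.045,.182),P(m+.004,.045,.2),P(m-.004,.045,.2)],col);quad([P(m-.004,.045,.182),P(m-.004,.0,.182),P(m+.004,.0,.182),P(m+.004,.045,.182)],col)
    cv2.imwrite(out,a)
if __name__=="__main__":
    ov("c2",265,160,100,75,8,[(.2142,(0,255,0))],[(.2224,(0,0,255)),(.226,(255,0,0))],"pics/ov_c2.png")
    ov("w1",295,115,125,150,5,[(L,(0,255,0))],[(.2224,(0,0,255)),(.2261,(255,0,0))],"pics/ov_w1.png")
E
python3 ov.py
```

```text
(no output)
```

View pics/ov_c2.png

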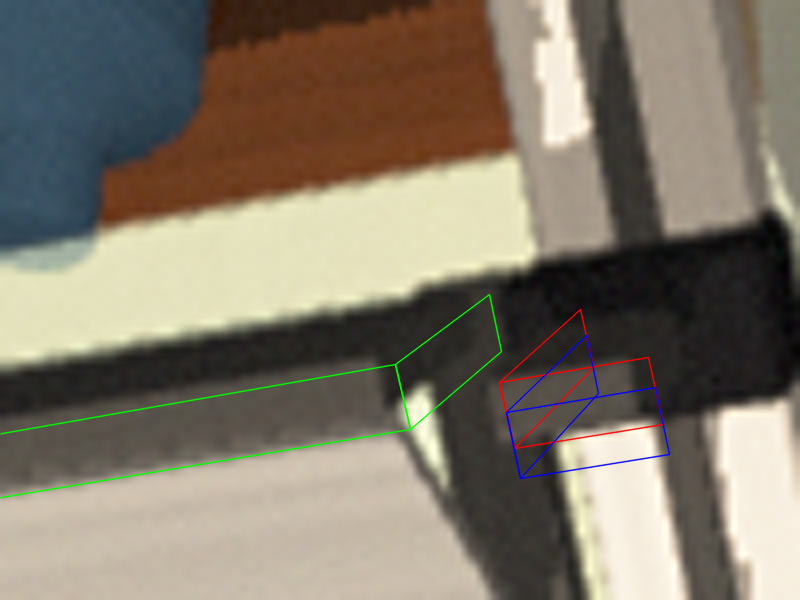

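View pics/ov_w1.png

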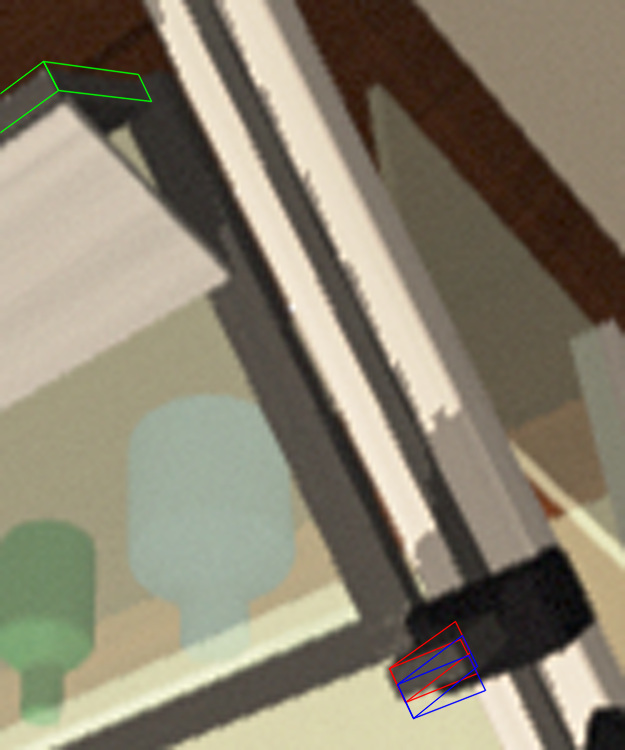

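Run:
```python
import cv2,numpy as np
g=cv2.imread("pics/c2.png",0).astype(float); 
for c in (240,260,280,295,305,309,312,314): print(c,[int(x) for x in g[196:224,c]])
print()
for c in (326,328,330,334,338,342): print(c,[int(x) for x in g[196:224,c]])
```

```text
240 [214, 234, 238, 233, 224, 223, 222, 222, 223, 222, 223, 221, 226, 217, 120, 42, 36, 37, 37, 37, 59, 81, 86, 82, 83, 85, 85, 94]
260 [222, 221, 220, 221, 220, 221, 222, 222, 223, 214, 158, 81, 35, 34, 36, 37, 41, 74, 87, 86, 85, 83, 86, 85, 90, 102, 142, 183]
280 [224, 222, 223, 222, 223, 226, 217, 119, 44, 34, 34, 32, 33, 51, 78, 85, 84, 80, 83, 82, 86, 86, 104, 144, 186, 198, 196, 192]
295 [225, 221, 224, 213, 155, 79, 39, 32, 39, 35, 38, 67, 81, 82, 83, 81, 84, 83, 89, 101, 111, 174, 192, 195, 195, 189, 187, 188]
305 [226, 218, 158, 76, 36, 34, 38, 38, 34, 55, 79, 85, 84, 82, 81, 81, 82, 86, 101, 146, 185, 197, 198, 195, 187, 188, 194, 191]
309 [223, 217, 120, 43, 33, 37, 37, 32, 43, 76, 85, 83, 81, 82, 85, 85, 93, 101, 128, 179, 193, 197, 196, 190, 187, 187, 192, 192]
312 [217, 159, 79, 37, 37, 33, 37, 35, 40, 50, 61, 66, 67, 78, 81, 86, 85, 101, 145, 184, 197, 197, 192, 184, 185, 191, 191, 190]
314 [221, 123, 45, 36, 38, 37, 39, 44, 42, 38, 35, 39, 37, 37, 72, 101, 104, 98, 132, 180, 197, 198, 194, 186, 189, 192, 192, 190]

326 [51, 50, 50, 52, 52, 54, 51, 56, 54, 52, 45, 57, 74, 74, 70, 63, 61, 53, 51, 53, 51, 52, 51, 51, 53, 51, 56, 55]
328 [20, 27, 27, 27, 27, 29, 39, 31, 43, 39, 39, 68, 78, 82, 83, 79, 69, 81, 91, 66, 58, 53, 54, 51, 51, 55, 49, 49]
330 [25, 25, 30, 25, 30, 33, 31, 34, 38, 34, 45, 77, 81, 83, 81, 81, 80, 83, 74, 55, 52, 53, 50, 57, 52, 52, 50, 53]
334 [18, 25, 14, 17, 26, 39, 34, 37, 37, 39, 69, 81, 82, 81, 80, 83, 79, 82, 86, 105, 97, 77, 60, 52, 51, 37, 37, 38]
338 [20, 15, 21, 27, 34, 39, 36, 34, 36, 52, 78, 80, 82, 80, 82, 84, 76, 93, 234, 242, 237, 228, 225, 227, 223, 218, 185, 214]
342 [18, 21, 21, 30, 33, 38, 35, 34, 45, 74, 81, 81, 83, 86, 82, 79, 90, 189, 234, 237, 237, 237, 236, 237, 238, 238, 238, 239]
```

Run:
```python
from chk import *
pushto(M-.015+.0051,M-.015)
check("c3")
g=cv2.cvtColor(cv2.imread("pics/c3.png"),cv2.COLOR_BGR2GRAY)
for c in (240,260,280,295,305,310,312): print(c,[int(x) for x in g[196:226,c]])
print()
for c in (328,330,334,338,342): print(c,[int(x) for x in g[196:226,c]])
a=cv2.imread("pics/c3.png")[170:240,275:365]
cv2.imwrite("pics/c3zz.png",cv2.resize(a,None,fx=8,fy=8,interpolation=cv2.INTER_CUBIC))
```

```text
[-1.25  0.93 -0.18]
[0.21 0.2  0.25] [-1.75290174e-05 -9.71780379e-06  3.07152182e-04]
[-0.05 -0.55 -0.27]
lip_under [([178.1, 227.9], 0.75), ([42.2, 117.9], 0.62)] [144.9  89.8]
lip_end [([322.2, 207.7], 0.94)] [285.6  45. ]
marker_tip [([332.0, 209.1], 0.87), ([319.3, 206.0], 0.15)] [334.1 209.6]
lip [([193.4, 223.1], 0.76)] [159.7  92.4]
lip_end u,y [0.2221 0.1702]
marker_tip u,y [0.2252 0.1799]
lip_under u,y [ 0.2169 -0.0093]
t 28.1167
240 [225, 238, 239, 235, 224, 222, 222, 222, 224, 223, 223, 222, 222, 221, 223, 222, 224, 216, 122, 45, 37, 35, 38, 36, 42, 76, 85, 85, 83, 86]
260 [222, 222, 221, 223, 221, 222, 223, 222, 222, 222, 220, 222, 224, 214, 162, 84, 39, 36, 30, 33, 38, 50, 79, 85, 82, 85, 83, 85, 88, 84]
280 [223, 223, 224, 223, 224, 222, 223, 223, 222, 224, 217, 138, 59, 36, 35, 35, 38, 36, 52, 84, 84, 84, 82, 84, 84, 85, 98, 108, 161, 191]
295 [224, 223, 222, 221, 223, 225, 224, 215, 189, 102, 41, 35, 37, 39, 34, 38, 71, 81, 82, 82, 82, 84, 83, 92, 102, 115, 175, 196, 196, 195]
305 [223, 224, 224, 223, 225, 227, 217, 119, 43, 29, 34, 42, 35, 40, 53, 81, 81, 83, 82, 79
[... 280 characters left out ...]
 85, 97, 107, 157, 188, 199, 197, 189, 186, 188]

328 [45, 30, 22, 20, 25, 29, 34, 36, 40, 37, 42, 71, 80, 84, 83, 82, 69, 83, 91, 66, 57, 54, 56, 50, 54, 54, 55, 54, 56, 51]
330 [21, 32, 30, 26, 31, 31, 24, 38, 39, 37, 50, 79, 86, 83, 83, 83, 82, 81, 75, 60, 55, 53, 54, 53, 54, 52, 51, 54, 55, 54]
334 [22, 18, 22, 18, 26, 36, 34, 37, 35, 39, 72, 84, 83, 80, 79, 80, 81, 89, 94, 93, 94, 81, 58, 56, 41, 37, 35, 40, 47, 53]
338 [22, 20, 20, 23, 33, 36, 33, 36, 39, 54, 77, 80, 82, 82, 81, 80, 82, 119, 235, 242, 237, 229, 225, 232, 225, 210, 201, 222, 226, 226]
342 [22, 17, 21, 33, 36, 36, 35, 36, 47, 75, 82, 84, 80, 83, 81, 80, 86, 187, 235, 237, 238, 237, 238, 238, 238, 239, 239, 241, 241, 242]
```

View pics/c3zz.png

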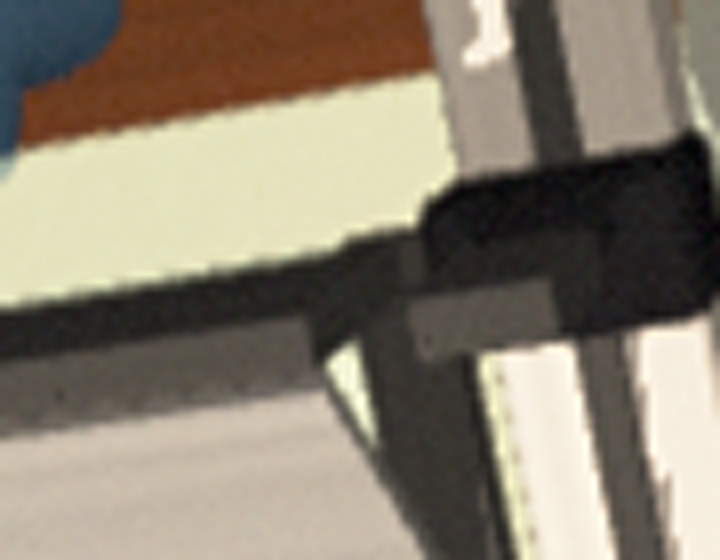

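Run:
```python
from chk import *
T=camtool(np.array([0,.17,.06])+U*(M-.01)+N*.022,.32,*np.radians([-20,52,180]))
Tc=np.linalg.inv(T_case(v))@T;print(clear(Tc[:3,:3],Tc[:3,3],M-.01,M,[]).round(3),bot.solve_ik(T[:3,3],Ro.from_matrix(T[:3,:3]).as_euler('xyz')))
bot.move_to(T[:3,3],Ro.from_matrix(T[:3,:3]).as_euler('xyz'))
check("c4",move=False)
a=cv2.imread("pics/c4.png")[165:235,275:365]
cv2.imwrite("pics/c4zz.png",cv2.resize(a,None,fx=8,fy=8,interpolation=cv2.INTER_CUBIC))
```

```text
[0.345 0.285 0.128 0.098 0.083] [ 0.01224061  0.27401495 -0.56319612  1.57636692  0.49514408  1.18761246
  0.36267315]
lip_under [([175.3, 242.5], 0.86)] [163.  117.3]
lip_end [([320.3, 205.9], 0.63)] [289.2  71.5]
marker_tip [([329.7, 207.7], 0.66)] [332.6 206.7]
lip [([187.5, 238.2], 0.65)] [175.3 124.3]
lip_end u,y [0.2218 0.17  ]
marker_tip u,y [0.2262 0.1789]
lip_under u,y [ 0.217  -0.0033]
t 29.0417
```

View pics/c4zz.png

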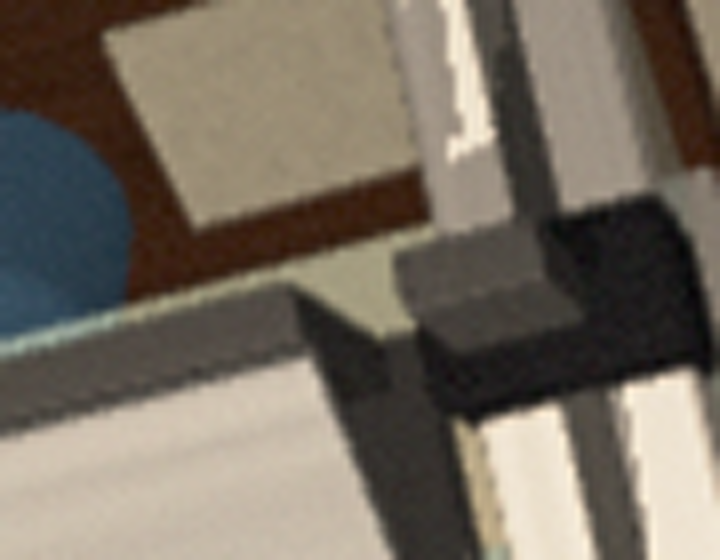

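View pics/c4.png

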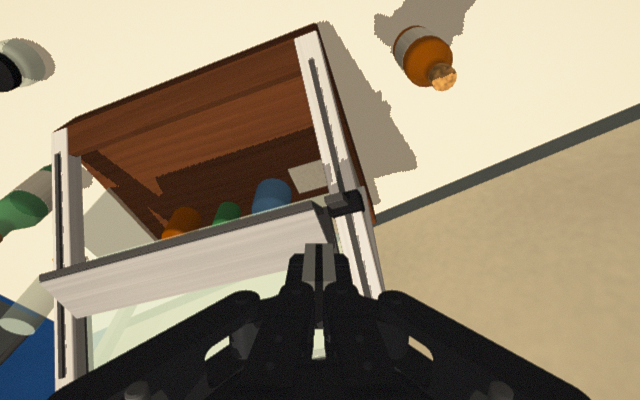

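Run:
```python
from chk import *
for n in("side","top"):
    p=bot.get_image(n);save(p,n+"9.png")
    for k in("amber_bottle","green_bottle","jar"):print(n,k,[np.round(x["at"],1).tolist() for x in bot.tip_of(p,k)[:1]])
print(frc(),bot.get_obs()["t"])
```

```text
side amber_bottle [[325.0, 184.8]]
side green_bottle [[385.1, 315.8]]
side jar [[308.5, 296.7]]
top amber_bottle []
top green_bottle [[469.0, 205.2]]
top jar [[408.0, 262.4]]
[ 0.54 -0.01 -0.13] 29.4917
```

View pics/side9.png

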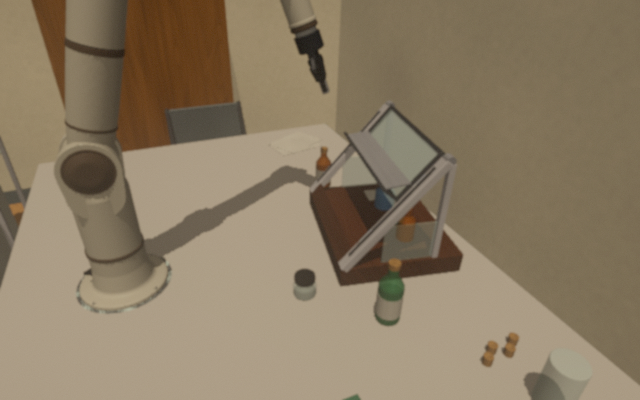

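View pics/top9.png

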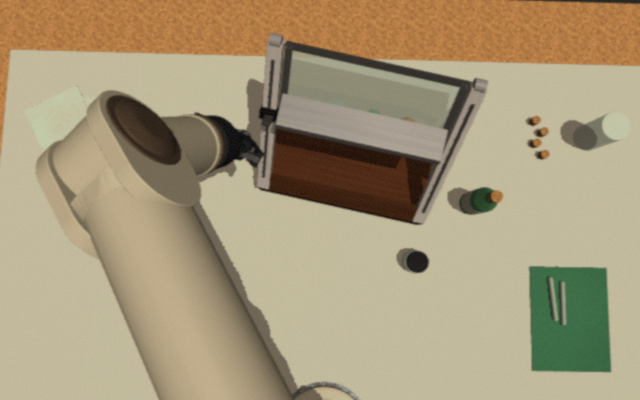

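The side and top pictures show the window raised. The lip's end meets the tongue at about side (350,137) and top (272,112). The jar, green bottle and amber bottle are standing where they were, and the hand is clear. I'm handing in.

```bash
python3 -c "
from station import bot
print(bot.sign_off(), bot.get_obs()['t'])"
```

```text
the job is handed in; nothing more can be done
the job is handed in; nothing more can be done
```

The window's lip now stands level with the marker's tongue, to within about 0.6 mm by my edge measurements, and the hand is clear of everything. I pushed it up from under the lip with closed fingers in three stages: a long push, then 11 mm, then 5 mm. I backed off and looked again after each, and handed in at about 29.5 s.

**Last checks**
- **Level:** I compared the lip's and tongue's lower front edges in two wrist pictures from different angles. One put the lip about 0.2 mm below level, the other about 0.6 mm above.
- **Surroundings:** the jar and green bottle were within about 3 px of where they started. The amber bottle stood upright in the pictures, but the network gave no usable position to confirm it. The marker looked unmoved.
- **Contact:** measured forces stayed within about 2 N throughout, and the hand was touching nothing at the end.

**Checks that disagreed**
- **Marker height:** the networks' single-point estimates put the lip about 3–4 mm below the tongue. I trusted the edge comparison because both views agreed.
- **Fingertip position:** the visible fingertips were about 40 mm behind the reported tool point. My first upward probe therefore met nothing, so I corrected for the offset and repeated the approach.

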